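Stack carton trays on a pallet in two interlocking layers

TASK

Clear the charger off the small pallet and lay it on the black rubber pad. Then stack all the cardboard carton trays on the pallet, upright: a full lower layer of three, with one carton crosswise next to the end board and two lengthwise side by side behind it, and the rest on top in the same pattern turned end for end (crosswise carton at the end away from the end board), so that the layers interlock. Keep the cartons close together and square to the pallet, and leave the other things where they are.

Things in the scene. Friction and masses are not known exactly. Their poses are not given: they have to be found in the camera images.
- carton_1_mid (a point): open cardboard carton tray, 100 x 50 x 42 mm (x, y, z), loose, 0.08 to 0.17 kg, standing on the board; walls and floor 3 mm. Carry web across its middle: a solid wall 12 mm thick (x), full inside width (y), top 3 mm below the rim; on each side a compartment 41 x 44 mm, 36 mm deep below the web's top. Pinch the web from above, one finger in each compartment. Point: centre, 21 mm above the underside
- carton_2_mid (a point): another carton tray exactly like carton_1; only four to six of the six cartons are there. x is the long axis, z up; a half turn makes no difference. Before gripping, the fingers must be no wider than 90 mm over their backs, or they strike the end walls. Point: its centre
- carton_3_mid (a point): another carton tray, exactly like carton_1; may be absent
- carton_4_mid (a point): another carton tray, exactly like carton_1; may be absent
- carton_5_mid (a point): another carton tray, exactly like carton_1; may be absent
- carton_6_mid (a point): another carton tray, exactly like carton_1; may be absent
- pallet_deck (a point): centre of the deck of a small slatted wooden pallet, fixed to the flat grey board at any yaw: deck 176 (x) x 120 mm (y), its top 18 mm above the board. An upright end board, 120 mm wide, 10 mm thick, 50 mm high above the board, stands at the deck's -x end, so x points away from it. A layer is one carton crosswise at one end and two lengthwise side by side, some 6 mm apart from one another
- low_cross (a point): where the centre of the lower layer's crosswise carton belongs (its long axis along this point's y): x -53, y 0, z 21 mm from pallet_deck, axes as pallet_deck; up to 16 mm and 9 degrees off is accepted
- low_right (a point): where the centre of a lengthwise carton of the lower layer belongs (long axis along x): x 28, y -28, z 21 mm from pallet_deck, axes as pallet_deck; up to 16 mm and 9 degrees off is accepted
- low_left (a point): where the centre of a lengthwise carton of the lower layer belongs (long axis along x): x 28, y 28, z 21 mm from pallet_deck, axes as pallet_deck; up to 16 mm and 9 degrees off is accepted
- up_cross (a point): the same for the upper layer's crosswise carton (long axis along y): x 53, y 0, z 63 mm from pallet_deck; upper cartons stand on the rims of lower ones. If fewer than three remain for the upper layer, any of its places may be used
- up_right (a point): the same for a lengthwise carton of the upper layer (long axis along x): x -28, y -28, z 63 mm from pallet_deck
- up_left (a point): the same for a lengthwise carton of the upper layer (long axis along x): x -28, y 28, z 63 mm from pallet_deck
- charger_mid (a point): white plug-in charger, a rounded block 38 mm (x) by 40 mm (y) by 27 mm high with short plug pins on its +y side, left lying on the pallet deck at any yaw; loose, about 0.05 kg. This point is the centre of the block, half-way up (13.5 mm above its underside). Take it from above across its 38 or 40 mm width, whichever has room.
- pad_top (a point): centre of the top of the put-by pad, a black rubber square 90 x 90 mm, 3 mm thick, fixed to the flat grey board (370 x 540 mm, 16 mm thick, on the bench) on which all the work is done; axes along its edges, z up
- spool: solder spool, 56 x 63 x 46 mm, loose; a bystander, to be left alone. Origin: centre of its underside
- flux: white flux bottle, 31 mm across, 100 mm high with its needle cap, standing, loose; a bystander, to be left alone. Origin: centre of its underside

How it is judged:
By the outcome, as a careful person would: the job done as asked, in the order asked, and still so for the second after the job is handed in, with the robot touching nothing.
Of carton_1, carton_2, carton_3, carton_4, carton_5, carton_6 only 4 to 6 are there at a start; the rules pass over those that are not, and their reading is None.
At some moment in a run one of charger may be knocked a few centimetres aside while the robot is not near it.
It also fails if it takes over 210 s, if anything falls off the work surface, if the arm or the gripper's body presses on something with over 40 N, if the wrist force passes 120 N, or if a joint passes its speed limit or range.

ROBOT

A 6-joint arm with a two-finger parallel gripper is mounted at the origin on the work surface; the furniture and walls round the work are solid. World frame = base frame: x ahead of the robot, y to its left, z up, the work surface at z = 0. Lengths are in mm, angles in rad, forces in N, time in s.
With the tool pointing down it reaches from about 300 to 775 mm from the base axis. Payload 14.6 kg.
Tool frame: the origin (TCP) lies at the very end of the fingers, on their centre line; the grasp point (between the pads) lies 19 mm behind it; z points along the fingers, y is the line along which they close (so a half turn about z gives the same grasp; the last joint's range is limited). The gripper opens to 94 mm and grips with 3 to 60 N. Pads are 16 mm wide; open, the fingers measure 119 mm over their backs; the gripper's body (75 mm by 177 mm) begins 78 mm behind the grasp point.
Start: joints at [-1.338, 0.3, 1.521, -0, 1.321, -0.067], TCP at [162.424, -525.459, 205.446] pointing down, gripper open.
Joint ranges: [-3.03, 3.03], [-0.79, 2.21], [0.23, 2.52], [-1.04, 4.18], [0, 3.07], [-2.55, 2.55]. Speed limits (rad/s): [2.22, 2.22, 2.57, 3.14, 3.14, 3.14].

INTERFACE

Orientations are given as [roll, pitch, yaw] about the fixed x, y, z axes, in that order (R = Rz(yaw) Ry(pitch) Rx(roll)).
In Python, from cell import manip gives the robot as it stands. The module is installed in compiled form; this text tells all that it offers.
- The arm moves only by the shell command python3 -m inch 'ROWS' [FORCE]. ROWS is JSON, a list of rows, each an object of numbers: "gripper": the opening, from 0 (shut) to 1 (fully open); "dx", "dy", "dz": the shift along the world's x, y, z in m; "wx", "wy", "wz": the turn, a rotation vector about the world's x, y, z in degrees. A call has exactly 5 rows; each row is the pose to reach, as a shift and turn from the pose commanded when the call began; what a row does not reach only later rows make up. A row lasts 1/12 s, in which the tool goes at most 41.7 mm and 7.16 degrees, less where a joint would pass 70% of its speed; a pose out of reach is approached as far as the arm can. A call with a gripper value outside its range is refused whole. The fingers move at their own pace and stop on an object; FORCE is the grip in N (left out, the last holds). Time passes only in rows, so rows that repeat a pose let the fingers close, or fill a call up. It gives the time, the measured TCP pose, the force, the opening and the grip force at its end, in the units of the state.
- manip.read_state(): the state, without advancing time (a new reading comes with each control period).
- manip.camera(name): name is "side" or "top" or "wrist"; returns the picture (384x512x3 uint8, blue, green, red); there is no depth.
- manip.camera_info(name): a dict with "camera_matrix" (3x3 intrinsics, pixels), "R" (3x3) and "t" (3): a world point X has camera coordinates R X + t; the wrist camera has in their place "tool_from_camera" (4x4, takes a point from camera to tool coordinates, whose origin is the TCP and whose axes are the flange's). Camera axes: x right, y down, z forward; pixel columns grow to the right and rows downward; lengths in mm; the calibration is good to about 2 mm. A picture is of the moment at which its call begins: read the wrist's pose just before it. camera_info takes no time and is no camera call.
- manip.sign_off(): hands the job in; it is judged then, once.
The state is a dict: "clock": time; "joints": joint angles; "qd": joint speeds; "effort": joint torques, N m; "eef_pos": TCP position; "eef_rot": TCP orientation; "wrist_force": force on the tool from outside, world axes, zero at the start; "moment": the same for the moment, N m; "finger_gap": finger opening in mm; "finger_force": force on a finger pad.
Only numpy, scipy, OpenCV 4.12 (cv2) and the standard library are available. Lean on these libraries where they do the work, as an engineer would, in place of code of your own. Each camera call takes 0.05 s, during which the arm holds its last target. There are 200 camera calls.

## Working session

There is one attempt and no reset: what is moved stays moved. The work goes in short steps, Python scripts to look and compute and a shell command to move; the robot and the scene stay as the last step left them, time stands still between calls to the robot, and variables do not carry over. Pictures are saved under pics/ and viewed, at most 14 in all, crops included, and the job is handed in when it is done.

```bash
ls; mkdir -p pics; python3 - <<'E'
from cell import manip
import cv2,numpy as np
s=manip.read_state(); print(s)
for n in("top","side"):
    cv2.imwrite(f"pics/{n}0.png",manip.camera(n)); i=manip.camera_info(n); print(n,i)
    cv2.imwrite
print(manip.camera_info("wrist"))
E
```

```text
pics
{'clock': 0.0, 'joints': array([-1.33761182e+00,  3.00465428e-01,  1.52162616e+00,  2.13096886e-05,
        1.32071282e+00, -6.65854558e-02]), 'qd': array([ 6.27072615e-04,  4.13622292e-04, -1.19608820e-05,  6.28813925e-04,
       -6.63547642e-07,  8.26723321e-04]), 'effort': array([ 2.47311807e-03, -5.31799042e+01, -3.52732766e+01,  7.09143095e-02,
        2.44248554e-02, -2.98726172e-05]), 'eef_pos': array([ 162.35939412, -525.19126593,  204.8703786 ]), 'eef_rot': array([-3.14038496e+00, -1.01220208e-04,  2.99764610e-01]), 'wrist_force': array([ 0.22951367, -0.27191184,  0.13747245]), 'moment': array([0.00449797, 0.00181752, 0.02879708]), 'finger_force': 0.0, 'finger_gap': 93.82460632074056}
top {'camera_matrix': array([[353.39115027,   0.        , 249.74132605],
       [  0.        , 353.39115027, 188.08113066],
       [  0.        ,   0.        ,   1.        ]]), 'R': array([[ 0.00503212, -0.99964583,  0.02613237],
       [-0.98879322, -0.00887331, -0.14902763],
       [ 0.14920673, -0.02508959, -0.98848766]]), 't': array([-183.79698437,  523.02789936,  925.0300586 ])}
side 
[... 217 characters left out ...]
683091],
       [-0.09473711,  0.59485774, -0.79822875],
       [ 0.09790069, -0.79238114, -0.60211924]]), 't': array([ 479.45764633,  207.34117506, 1061.74357971])}
{'camera_matrix': array([[293.87792707,   0.        , 258.14514292],
       [  0.        , 293.87792707, 189.19008923],
       [  0.        ,   0.        ,   1.        ]]), 'tool_from_camera': array([[-5.39347627e-04, -9.73173280e-01, -2.30072762e-01,
         6.67231348e+01],
       [ 9.99999848e-01, -4.98812469e-04, -2.34345766e-04,
         7.74968441e-01],
       [ 1.13295876e-04, -2.30072853e-01,  9.73173401e-01,
        -1.79791090e+02],
       [ 0.00000000e+00,  0.00000000e+00,  0.00000000e+00,
         1.00000000e+00]])}
```

View pics/top0.png

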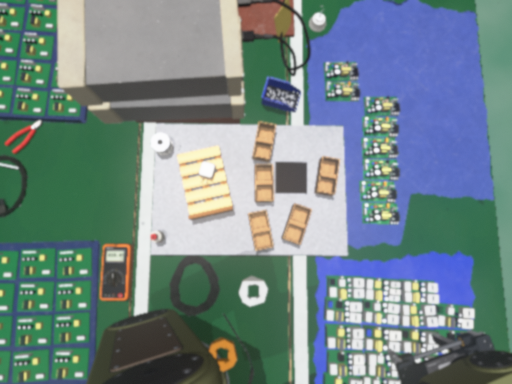

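View pics/side0.png

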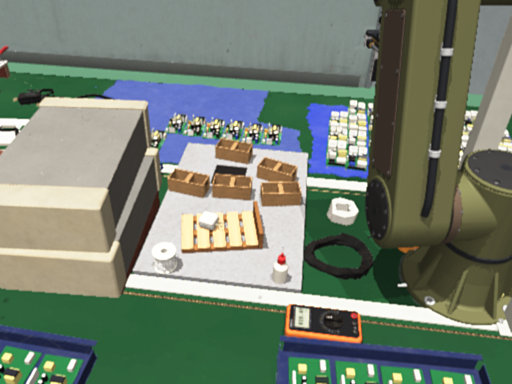

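The top view shows five cartons, at about (264,141), (263,184), (327,177), (260,231) and (296,224). The pallet is at (206,183) with its end board at the lower end, the charger on it at (207,170), and the pad at (292,177). The spool is at (161,143) and the flux bottle at (156,237). The side view agrees.

```bash
cat > h.py <<'E'
from cell import manip
import cv2,numpy as np
from scipy.spatial.transform import Rotation as Ro
def cam(n):
    s=manip.read_state(); im=manip.camera(n); i=manip.camera_info(n); K=i["camera_matrix"]
    if n=="wrist":
        T=i["tool_from_camera"]; R=Ro.from_euler("xyz",s["eef_rot"]).as_matrix()
        Rc=R@T[:3,:3]; c=R@T[:3,3]+s["eef_pos"]
    else: Rc=i["R"].T; c=-Rc@i["t"]
    return im,(K,Rc,c)
def ray(P,px,z):
    K,Rc,c=P; px=np.atleast_2d(px).astype(float)
    d=np.c_[px,np.ones(len(px))]@np.linalg.inv(K).T@Rc.T
    return (c+d*((z-c[2])/d[:,2:]))[:,:2]
def proj(P,X):
    K,Rc,c=P; q=(np.atleast_2d(X)-c)@Rc@K.T; return q[:,:2]/q[:,2:]
def rect(P,cnt,z):
    """min-area rectangle in world mm: centre, long side, short side, yaw deg of the long axis"""
    w=ray(P,cnt.reshape(-1,2),z).astype(np.float32)
    (c,(a,b),t)=cv2.minAreaRect(w)
    if a<b:a,b,t=b,a,t+90
    return np.round([*c,a,b,(t+90)%180-90],1)
def blobs(m,amin):
    return [c for c in cv2.findContours(m,cv2.RETR_EXTERNAL,cv2.CHAIN_APPROX_NONE)[0] if cv2.contourArea(c)>amin]
E
python3 - <<'E'
from h import *
im,P=cam("top"); hsv=cv2.cvtColor(im,cv2.COLOR_BGR2HSV)
for p in[(264,130),(263,184),(327,177),(196,183),(211,213),(207,170),(292,177),(240,210)]: print(p,hsv[p[1],p[0]],ray(P,p,58).round())
roi=np.zeros(im.shape[:2],np.uint8); roi[120:256,145:348]=255
m=cv2.inRange(hsv,(5,70,60),(30,255,255))&roi
for c in blobs(m,60): print(cv2.boundingRect(c),rect(P,c,58),rect(P,c,34))
m=cv2.inRange(hsv,(0,0,0),(180,255,70))&roi
for c in blobs(m,60): print("dark",cv2.boundingRect(c),rect(P,c,19))
print("board corners",ray(P,[(152,124),(343,125),(347,254),(140,256)],16).round())
E
```

```text
(264, 130) [ 15 108 189] [[ 684. -218.]]
(263, 184) [ 15 104 191] [[ 533. -215.]]
(327, 177) [ 14  92 153] [[ 554. -390.]]
(196, 183) [ 27  48 253] [[534. -35.]]
(211, 213) [ 14 114 188] [[454. -77.]]
(207, 170) [  0   0 253] [[570. -64.]]
(292, 177) [ 0 12 84] [[ 553. -294.]]
(240, 210) [130   3 227] [[ 463. -154.]]
(249, 211, 24, 39) [ 410.5 -208.4   97.8   47.8   11.6] [ 411.3 -209.7  100.3   49.    11.6]
(283, 205, 28, 39) [ 427.4 -304.5   97.8   48.4  -19.5] [ 428.6 -308.3  100.3   49.6  -19.5]
(189, 205, 44, 14) [457.5 -75.9 116.5  14.5 -76.7] [459.4 -73.9 119.5  14.9 -76.7]
(185, 167, 39, 26) [537.9 -61.2 118.   33.7 -53.6] [542.  -58.8 121.   34.6 -53.6]
(255, 165, 18, 37) [ 5.364e+02 -2.169e+02  9.860e+01  4.620e+01  2.000e-01] [ 5.404e+02 -2.185e+02  1.011e+02  4.740e+01  2.000e-01]
(316, 157, 22, 38) [ 558.1 -390.1   98.3   49.4  -10. ] [ 562.6 -396.1  100.8   50.7  -10. ]
(254, 121, 21, 39) [ 655.3 -218.7  106.    48.1   -8. ] [ 662.3 -220.3  108.7   49.3   -8. ]
board corners [[ 711.  100.]
 [ 716. -451.]
 [ 347. -449.]
 [ 340.  116.]]
```

```bash

python3 -m inch '[{"dx":0.03,"dy":0.028,"dz":0.01},{"dx":0.06,"dy":0.056,"dz":0.02},{"dx":0.09,"dy":0.084,"dz":0.03},{"dx":0.12,"dy":0.112,"dz":0.04},{"dx":0.15,"dy":0.14,"dz":0.05}]'
python3 -m inch '[{"dx":0.03,"dy":0.028},{"dx":0.06,"dy":0.056},{"dx":0.09,"dy":0.084},{"dx":0.12,"dy":0.112},{"dx":0.15,"dy":0.14}]'
python3 -m inch '[{"dx":0.03,"dy":0.028},{"dx":0.06,"dy":0.056},{"dx":0.083,"dy":0.08},{"dx":0.083,"dy":0.08},{"dx":0.083,"dy":0.08}]'
python3 - <<'E'
from h import *
import time
im,P=cam("wrist"); cv2.imwrite("pics/w1.png",im); print(manip.read_state()["joints"].round(2))
np.savez("pics/w1.npz",im=im,K=P[0],R=P[1],c=P[2])
hsv=cv2.cvtColor(im,cv2.COLOR_BGR2HSV)
m=cv2.inRange(hsv,(5,70,60),(30,255,255))
for c in blobs(m,400): print(cv2.boundingRect(c),rect(P,c,58),rect(P,c,66))
m=cv2.inRange(hsv,(0,0,0),(180,255,70))
for c in blobs(m,400): print("dark",cv2.boundingRect(c),rect(P,c,19))
E
```

```text
[-1.34  0.3   1.52  0.    1.32 -0.07]
(233, 320, 279, 26) [  14.5 -727.   362.9   37.5  -72.8] [  19.6 -721.6  354.    36.6  -72.8]
(444, 259, 24, 61) [ 103.2 -801.    86.8   27.4   26.5] [ 106.2 -793.8   84.7   26.7   26.5]
(183, 64, 24, 29) [ 247.4 -430.    24.9   20.4   -0.7] [ 246.9 -431.9   24.3   19.9   -0.7]
(60, 0, 44, 241) [ 1.573e+02 -3.225e+02  2.681e+02  4.800e+00 -1.000e-01] [ 1.590e+02 -3.270e+02  2.615e+02  4.700e+00 -1.000e-01]
dark (225, 0, 97, 43) [ 344.2 -489.3  113.4   39.2  -86.2]
dark (0, 0, 512, 384) [ 101.4 -539.8  774.4  518.   -72.8]validation failed for argument at $[0]...
validation failed for argument at $[0]...
validation failed for argument at $[0]...
```

View pics/w1.png

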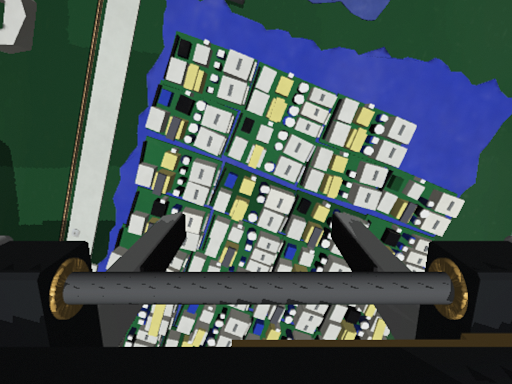

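The wrist picture is still of the start position, because all three moves were refused. The lower third of the frame is hidden by the gripper, with the finger tips at about (185,215) and (335,215). I'll resend the moves with full rows.

```bash

python3 -m inch '[{"gripper":1,"dx":0.024,"dy":0.028,"dz":0.02,"wx":0,"wy":0,"wz":-3},{"gripper":1,"dx":0.048,"dy":0.056,"dz":0.04,"wx":0,"wy":0,"wz":-6},{"gripper":1,"dx":0.072,"dy":0.084,"dz":0.06,"wx":0,"wy":0,"wz":-9},{"gripper":1,"dx":0.096,"dy":0.112,"dz":0.08,"wx":0,"wy":0,"wz":-12},{"gripper":1,"dx":0.12,"dy":0.14,"dz":0.095,"wx":0,"wy":0,"wz":-15}]'
python3 -m inch '[{"gripper":1,"dx":0.024,"dy":0.028,"dz":0,"wx":0,"wy":0,"wz":-1},{"gripper":1,"dx":0.048,"dy":0.056,"dz":0,"wx":0,"wy":0,"wz":-2},{"gripper":1,"dx":0.072,"dy":0.084,"dz":0,"wx":0,"wy":0,"wz":-2},{"gripper":1,"dx":0.096,"dy":0.112,"dz":0,"wx":0,"wy":0,"wz":-2},{"gripper":1,"dx":0.12,"dy":0.14,"dz":0,"wx":0,"wy":0,"wz":-2}]'
python3 -m inch '[{"gripper":1,"dx":0.024,"dy":0.028,"dz":0,"wx":0,"wy":0,"wz":0},{"gripper":1,"dx":0.048,"dy":0.056,"dz":0,"wx":0,"wy":0,"wz":0},{"gripper":1,"dx":0.063,"dy":0.085,"dz":0,"wx":0,"wy":0,"wz":0},{"gripper":1,"dx":0.063,"dy":0.085,"dz":0,"wx":0,"wy":0,"wz":0},{"gripper":1,"dx":0.063,"dy":0.085,"dz":0,"wx":0,"wy":0,"wz":0}]'
python3 - <<'E'
from h import *
im,P=cam("wrist"); cv2.imwrite("pics/w2.png",im); print(manip.read_state()["joints"].round(2))
hsv=cv2.cvtColor(im,cv2.COLOR_BGR2HSV)
m=cv2.inRange(hsv,(5,70,60),(30,255,255)); m[240:]=0
for c in blobs(m,300): print(cv2.boundingRect(c),rect(P,c,58),rect(P,c,66))
m=cv2.inRange(hsv,(0,0,0),(180,255,70)); m[240:]=0
for c in blobs(m,400): print("dark",cv2.boundingRect(c),rect(P,c,19))
E
```

```text
clock: 0.62
eef_pos: [283.1, -384.1, 301.9]
eef_rot: [3.141, -0.001, 0.035]
wrist_force: [0.8, -0.4, 0.2]
finger_gap: 93.9
finger_force: 0.0
clock: 1.03
eef_pos: [403.2, -243.8, 300.5]
eef_rot: [3.141, -0.0, 0.003]
wrist_force: [0.6, -0.3, 0.2]
finger_gap: 94.2
finger_force: 0.0
clock: 1.45
eef_pos: [465.8, -159.3, 300.2]
eef_rot: [-3.141, 0.001, 0.006]
wrist_force: [0.6, -1.1, -0.2]
finger_gap: 93.9
finger_force: 0.0
[-0.41  0.11  1.53 -0.    1.5   1.16]
(29, 215, 57, 25) [371.8 146.9  84.8  38.7 -89.7] [374.9 141.1  83.2  38.  -89.7]
(268, 163, 44, 73) [ 416.2 -207.6  106.2   50.4   11.4] [ 418.4 -206.7  104.2   49.4   11.4]
(159, 161, 82, 24) [457.  -74.4 121.3  12.  -77.4] [458.4 -76.  119.   11.8 -77.4]
(329, 153, 58, 69) [ 432.1 -300.4   99.9   62.   -19.3] [ 434.  -297.8   98.    60.8  -19.3]
(282, 76, 37, 75) [ 540.6 -217.9   99.8   50.6    1.4] [ 540.5 -216.8   97.9   49.6    1.4]
(401, 57, 57, 81) [ 561.4 -392.8  101.    50.8   -9.9] [ 560.9 -388.3   99.1   49.8   -9.9]
(129, 35, 112, 140) [548.  -60.  166.4 113.6  13.5] [547.8 -61.8 163.3 111.4  13.5]
(278, 0, 50, 70) [ 644.2 -215.5   85.6   50.8   -9.8] [ 642.  -214.4   84.    49.8   -9.8]
dark (416, 212, 96, 28) [ 363.2 -504.   158.9   47.5  -89.7]
dark (112, 197, 265, 43) [ 374.  -137.   442.3   72.9  -89.7]
dark (323, 152, 32, 64) [ 432.5 -287.8  106.4   14.1  -19.3]
dark (318, 69, 64, 63) [ 561.2 -295.7   89.9   89.2   -0.9]
dark (422, 60, 33, 39) [ 592.5 -419.6   46.5   46.4   80.4]
dark (389, 59, 32, 74) [ 568.6 -377.6  107.2   18.7   -9.6]
dark (0, 0, 92, 240) [ 5.148e+02  1.922e+02  3.587e+02  1.448e+02 -1.000e-01]
```

View pics/w2.png

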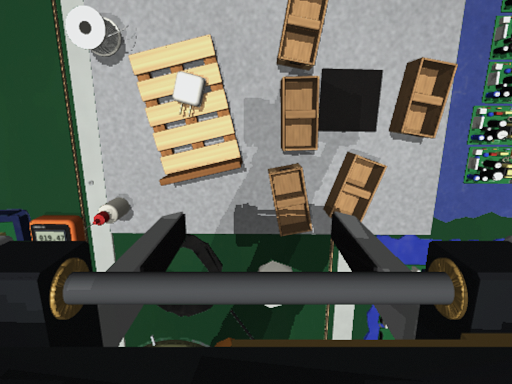

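The overview shows all five cartons, and the pad centre is near (351,100). The pallet runs from (130,54)/(211,37) at the far end to the end board near (200,173). The charger is at (189,88) with its pins pointing down the picture.

```bash
python3 - <<'E'
from h import *
im,P=cam("wrist"); np.savez("pics/w2.npz",K=P[0],R=P[1],c=P[2])
hsv=cv2.cvtColor(im,cv2.COLOR_BGR2HSV)
m=cv2.inRange(hsv,(10,30,60),(35,255,255)); m[:, :120]=0; m[:,250:]=0; m[240:]=0
cs=blobs(m,60)
pts=[]
for c in cs: print("slat",cv2.boundingRect(c),rect(P,c,34)); pts.append(c)
w=cv2.inRange(hsv,(0,0,190),(180,40,255)); w[:,:150]=0; w[:,230:]=0; w[:60]=0; w[125:]=0
for c in blobs(w,100): print("charger",cv2.boundingRect(c),rect(P,c,61),rect(P,c,47))
crop=im[25:200,110:270]; cv2.imwrite("pics/w2c.png",cv2.resize(crop,None,fx=4,fy=4,interpolation=cv2.INTER_CUBIC)[:600])
E
```

```text
slat (159, 160, 81, 26) [452.8 -69.1 128.5  13.  -77. ]
slat (127, 34, 113, 142) [548.4 -54.  177.7 120.8  13.5]
charger (172, 71, 29, 33) [574.5 -63.   36.7  34.5 -14.7] [575.9 -59.8  37.9  35.7 -14.7]
```

View pics/w2c.png

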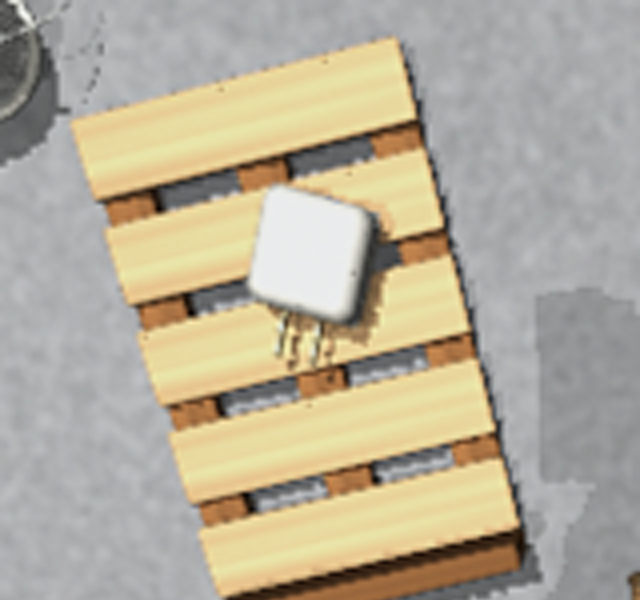

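```bash

python3 -m inch '[{"gripper":1,"dx":0.022,"dy":0.02,"dz":-0.02,"wx":0,"wy":0,"wz":-3},{"gripper":1,"dx":0.044,"dy":0.04,"dz":-0.04,"wx":0,"wy":0,"wz":-6},{"gripper":1,"dx":0.066,"dy":0.06,"dz":-0.06,"wx":0,"wy":0,"wz":-9},{"gripper":1,"dx":0.088,"dy":0.08,"dz":-0.08,"wx":0,"wy":0,"wz":-12},{"gripper":1,"dx":0.109,"dy":0.097,"dz":-0.1,"wx":0,"wy":0,"wz":-15}]'
python3 -m inch '[{"gripper":1,"dx":0,"dy":0,"dz":-0.03,"wx":0,"wy":0,"wz":0},{"gripper":1,"dx":0,"dy":0,"dz":-0.06,"wx":0,"wy":0,"wz":0},{"gripper":1,"dx":0,"dy":0,"dz":-0.08,"wx":0,"wy":0,"wz":0},{"gripper":1,"dx":0,"dy":0,"dz":-0.08,"wx":0,"wy":0,"wz":0},{"gripper":1,"dx":0,"dy":0,"dz":-0.08,"wx":0,"wy":0,"wz":0}]'
python3 - <<'E'
from h import *
im,P=cam("wrist"); cv2.imwrite("pics/w3.png",im); hsv=cv2.cvtColor(im,cv2.COLOR_BGR2HSV)
print(proj(P,[575,-62,61]))
w=cv2.inRange(hsv,(0,0,190),(180,40,255))
for c in blobs(w,400): print("charger",cv2.boundingRect(c),rect(P,c,61))
E
```

```text
clock: 1.97
eef_pos: [575.0, -63.7, 199.6]
eef_rot: [3.142, -0.0, -0.263]
wrist_force: [0.4, -0.7, 0.7]
finger_gap: 93.8
finger_force: 0.0
clock: 2.38
eef_pos: [574.1, -64.6, 120.5]
eef_rot: [3.141, 0.001, -0.26]
wrist_force: [0.1, -0.4, 0.7]
finger_gap: 93.8
finger_force: 0.0
[[254.4186017  200.93664935]]
charger (236, 182, 37, 31) [578.3 -62.5  30.5  26.1  75.1]
charger (48, 125, 64, 63) [647.8  65.8  50.9  50.6  75.1]
```

View pics/w3.png

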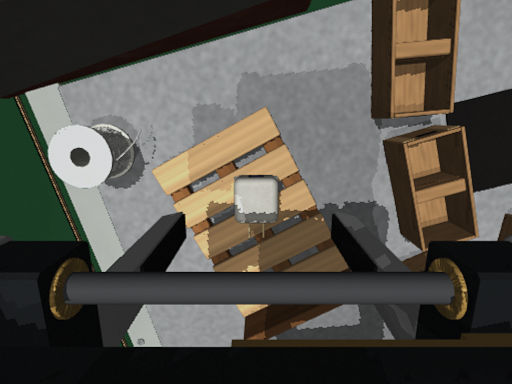

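The charger, at about (257,200), is square and centred between the finger tips, so I'll go down, grip and lift.

```bash

python3 -m inch '[{"gripper":1,"dx":0,"dy":0.001,"dz":-0.03,"wx":0,"wy":0,"wz":0},{"gripper":1,"dx":0,"dy":0.001,"dz":-0.06,"wx":0,"wy":0,"wz":0},{"gripper":1,"dx":0,"dy":0.001,"dz":-0.081,"wx":0,"wy":0,"wz":0},{"gripper":1,"dx":0,"dy":0.001,"dz":-0.081,"wx":0,"wy":0,"wz":0},{"gripper":0.3,"dx":0,"dy":0.001,"dz":-0.081,"wx":0,"wy":0,"wz":0}]' 15
python3 -m inch '[{"gripper":0.3,"dx":0,"dy":0,"dz":0,"wx":0,"wy":0,"wz":0},{"gripper":0.3,"dx":0,"dy":0,"dz":0,"wx":0,"wy":0,"wz":0},{"gripper":0.3,"dx":0,"dy":0,"dz":0,"wx":0,"wy":0,"wz":0},{"gripper":0.3,"dx":0,"dy":0,"dz":0,"wx":0,"wy":0,"wz":0},{"gripper":0.3,"dx":0,"dy":0,"dz":0,"wx":0,"wy":0,"wz":0}]' 15
python3 -m inch '[{"gripper":0.3,"dx":0,"dy":0,"dz":0.02,"wx":0,"wy":0,"wz":0},{"gripper":0.3,"dx":0,"dy":0,"dz":0.05,"wx":0,"wy":0,"wz":0},{"gripper":0.3,"dx":0,"dy":0,"dz":0.08,"wx":0,"wy":0,"wz":0},{"gripper":0.3,"dx":0,"dy":0,"dz":0.1,"wx":0,"wy":0,"wz":0},{"gripper":0.3,"dx":0,"dy":0,"dz":0.1,"wx":0,"wy":0,"wz":0}]' 15
```

```text
clock: 2.85
eef_pos: [575.0, -63.0, 40.9]
eef_rot: [-3.141, -0.001, -0.259]
wrist_force: [0.8, 0.4, 0.5]
finger_gap: 90.5
finger_force: 0.0
clock: 3.27
eef_pos: [574.7, -62.5, 40.1]
eef_rot: [-3.142, -0.001, -0.259]
wrist_force: [-1.0, -0.0, -0.2]
finger_gap: 57.6
finger_force: 0.0
clock: 3.68
eef_pos: [576.2, -62.7, 144.3]
eef_rot: [-3.141, -0.007, -0.259]
wrist_force: [0.2, 1.0, 0.2]
finger_gap: 28.6
finger_force: 0.0
```

The fingers close at only about 80 mm/s, so I lifted too early and came up empty. I'll reopen and look again.

```bash

python3 -m inch '[{"gripper":0.8,"dx":0,"dy":0,"dz":-0.01,"wx":0,"wy":0,"wz":0},{"gripper":0.8,"dx":0,"dy":0,"dz":-0.02,"wx":0,"wy":0,"wz":0},{"gripper":0.8,"dx":0,"dy":0,"dz":-0.02,"wx":0,"wy":0,"wz":0},{"gripper":0.8,"dx":0,"dy":0,"dz":-0.02,"wx":0,"wy":0,"wz":0},{"gripper":0.8,"dx":0,"dy":0,"dz":-0.02,"wx":0,"wy":0,"wz":0}]'
python3 - <<'E'
from h import *
im,P=cam("wrist"); hsv=cv2.cvtColor(im,cv2.COLOR_BGR2HSV); cv2.imwrite("pics/w4.png",im)
w=cv2.inRange(hsv,(0,0,150),(180,45,255)); w[:,:180]=0; w[:,350:]=0; w[230:]=0;w[:150]=0
for c in blobs(w,400): print("charger",cv2.boundingRect(c),rect(P,c,61))
E
```

```text
clock: 4.1
eef_pos: [574.1, -62.4, 118.5]
eef_rot: [3.141, 0.002, -0.259]
wrist_force: [0.1, -0.2, -0.1]
finger_gap: 58.5
finger_force: 0.0
charger (237, 179, 42, 35) [578.8 -63.6  34.6  29.3  75.1]
```

View pics/w4.png

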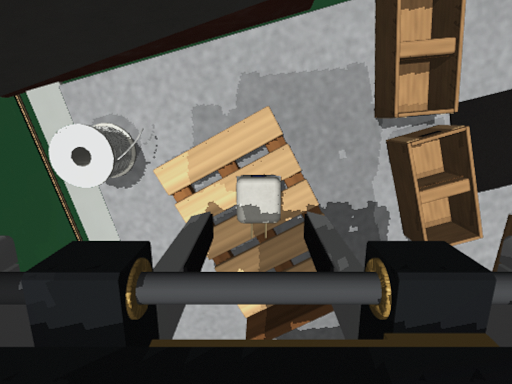

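The charger at (259,199) hasn't moved. I'll go down again with a narrower opening and allow enough closing time.

```bash

python3 -m inch '[{"gripper":0.68,"dx":0.001,"dy":0,"dz":-0.03,"wx":0,"wy":0,"wz":0},{"gripper":0.68,"dx":0.001,"dy":0,"dz":-0.06,"wx":0,"wy":0,"wz":0},{"gripper":0.68,"dx":0.001,"dy":0,"dz":-0.08,"wx":0,"wy":0,"wz":0},{"gripper":0.68,"dx":0.001,"dy":0,"dz":-0.08,"wx":0,"wy":0,"wz":0},{"gripper":0.3,"dx":0.001,"dy":0,"dz":-0.08,"wx":0,"wy":0,"wz":0}]' 15
python3 -m inch '[{"gripper":0.3,"dx":0,"dy":0,"dz":0,"wx":0,"wy":0,"wz":0},{"gripper":0.3,"dx":0,"dy":0,"dz":0,"wx":0,"wy":0,"wz":0},{"gripper":0.3,"dx":0,"dy":0,"dz":0,"wx":0,"wy":0,"wz":0},{"gripper":0.3,"dx":0,"dy":0,"dz":0,"wx":0,"wy":0,"wz":0},{"gripper":0.3,"dx":0,"dy":0,"dz":0,"wx":0,"wy":0,"wz":0}]' 15
python3 -m inch '[{"gripper":0.3,"dx":0,"dy":0,"dz":0,"wx":0,"wy":0,"wz":0},{"gripper":0.3,"dx":0,"dy":0,"dz":0,"wx":0,"wy":0,"wz":0},{"gripper":0.3,"dx":0,"dy":0,"dz":0.01,"wx":0,"wy":0,"wz":0},{"gripper":0.3,"dx":0,"dy":0,"dz":0.02,"wx":0,"wy":0,"wz":0},{"gripper":0.3,"dx":0,"dy":0,"dz":0.03,"wx":0,"wy":0,"wz":0}]' 15
```

```text
clock: 4.57
eef_pos: [575.3, -62.4, 39.5]
eef_rot: [3.142, 0.001, -0.259]
wrist_force: [0.5, -0.5, 0.7]
finger_gap: 59.9
finger_force: 0.0
clock: 4.98
eef_pos: [575.9, -62.5, 40.6]
eef_rot: [-3.141, -0.002, -0.259]
wrist_force: [-1.2, 0.4, 5.7]
finger_gap: 37.4
finger_force: 15.0
clock: 5.4
eef_pos: [575.5, -62.5, 70.8]
eef_rot: [-3.142, -0.0, -0.259]
wrist_force: [-0.2, 1.7, -0.3]
finger_gap: 37.8
finger_force: 15.0
```

```bash

python3 -m inch '[{"gripper":0.3,"dx":0,"dy":0,"dz":0.03,"wx":0,"wy":0,"wz":0},{"gripper":0.3,"dx":-0.003,"dy":-0.03,"dz":0.05,"wx":0,"wy":0,"wz":3},{"gripper":0.3,"dx":-0.006,"dy":-0.065,"dz":0.05,"wx":0,"wy":0,"wz":6},{"gripper":0.3,"dx":-0.009,"dy":-0.1,"dz":0.05,"wx":0,"wy":0,"wz":9},{"gripper":0.3,"dx":-0.012,"dy":-0.135,"dz":0.05,"wx":0,"wy":0,"wz":12}]' 15
python3 -m inch '[{"gripper":0.3,"dx":-0.001,"dy":-0.035,"dz":0,"wx":0,"wy":0,"wz":2},{"gripper":0.3,"dx":-0.002,"dy":-0.07,"dz":0,"wx":0,"wy":0,"wz":3},{"gripper":0.3,"dx":-0.002,"dy":-0.098,"dz":0,"wx":0,"wy":0,"wz":3},{"gripper":0.3,"dx":-0.002,"dy":-0.098,"dz":-0.02,"wx":0,"wy":0,"wz":3},{"gripper":0.3,"dx":-0.002,"dy":-0.098,"dz":-0.04,"wx":0,"wy":0,"wz":3}]' 15
python3 -m inch '[{"gripper":0.3,"dx":0,"dy":0,"dz":-0.02,"wx":0,"wy":0,"wz":0},{"gripper":0.3,"dx":0,"dy":0,"dz":-0.035,"wx":0,"wy":0,"wz":0},{"gripper":0.3,"dx":0,"dy":0,"dz":-0.045,"wx":0,"wy":0,"wz":0},{"gripper":0.3,"dx":0,"dy":0,"dz":-0.050,"wx":0,"wy":0,"wz":0},{"gripper":0.3,"dx":0,"dy":0,"dz":-0.052,"wx":0,"wy":0,"wz":0}]' 15
```

```text
clock: 5.82
eef_pos: [563.4, -198.9, 121.2]
eef_rot: [3.141, -0.002, -0.046]
wrist_force: [1.5, -0.2, -0.7]
finger_gap: 38.1
finger_force: 15.0
clock: 6.23
eef_pos: [561.6, -297.6, 80.8]
eef_rot: [3.14, -0.003, 0.001]
wrist_force: [0.3, -0.1, -0.6]
finger_gap: 37.7
finger_force: 15.0
clock: 6.65
eef_pos: [561.5, -295.5, 27.5]
eef_rot: [-3.142, 0.0, 0.003]
wrist_force: [0.1, 0.9, 0.3]
finger_gap: 37.6
finger_force: 15.0
```

```bash

python3 -m inch '[{"gripper":0.3,"dx":0,"dy":0,"dz":-0.002,"wx":0,"wy":0,"wz":0},{"gripper":0.6,"dx":0,"dy":0,"dz":-0.002,"wx":0,"wy":0,"wz":0},{"gripper":0.6,"dx":0,"dy":0,"dz":-0.002,"wx":0,"wy":0,"wz":0},{"gripper":0.6,"dx":0,"dy":0,"dz":-0.002,"wx":0,"wy":0,"wz":0},{"gripper":0.6,"dx":0,"dy":0,"dz":-0.002,"wx":0,"wy":0,"wz":0}]' 15
python3 -m inch '[{"gripper":0.6,"dx":0,"dy":0,"dz":0.03,"wx":0,"wy":0,"wz":0},{"gripper":0.45,"dx":0,"dy":0,"dz":0.06,"wx":0,"wy":0,"wz":7},{"gripper":0.45,"dx":-0.005,"dy":0.008,"dz":0.09,"wx":0,"wy":0,"wz":14},{"gripper":0.45,"dx":-0.01,"dy":0.016,"dz":0.12,"wx":0,"wy":0,"wz":21},{"gripper":0.45,"dx":-0.015,"dy":0.024,"dz":0.13,"wx":0,"wy":0,"wz":28}]' 
python3 -m inch '[{"gripper":0.45,"dx":0,"dy":0,"dz":0,"wx":0,"wy":0,"wz":7},{"gripper":0.45,"dx":0,"dy":0,"dz":0,"wx":0,"wy":0,"wz":14},{"gripper":0.45,"dx":0,"dy":0,"dz":0,"wx":0,"wy":0,"wz":21},{"gripper":0.45,"dx":0,"dy":0,"dz":0,"wx":0,"wy":0,"wz":28},{"gripper":0.45,"dx":0,"dy":0,"dz":0,"wx":0,"wy":0,"wz":35}]' 
python3 -m inch '[{"gripper":0.45,"dx":-0.001,"dy":0.003,"dz":0,"wx":0,"wy":0,"wz":7},{"gripper":0.45,"dx":-0.003,"dy":0.006,"dz":0,"wx":0,"wy":0,"wz":14},{"gripper":0.45,"dx":-0.005,"dy":0.009,"dz":0,"wx":0,"wy":0,"wz":21},{"gripper":0.45,"dx":-0.005,"dy":0.012,"dz":0,"wx":0,"wy":0,"wz":28},{"gripper":0.45,"dx":-0.005,"dy":0.014,"dz":0,"wx":0,"wy":0,"wz":28}]' 
cat >> h.py <<'E'
def cartons(name="wrist",z=58,amin=400,save=None,rmax=235):
    im,P=cam(name); hsv=cv2.cvtColor(im,cv2.COLOR_BGR2HSV)
    if save: cv2.imwrite(f"pics/{save}.png",im)
    m=cv2.inRange(hsv,(5,60,40),(30,255,255)); m=cv2.morphologyEx(m,cv2.MORPH_CLOSE,np.ones((3,3))); m[rmax:]=0
    for c in blobs(m,amin): print(cv2.boundingRect(c),rect(P,c,z))
    return im,P
E
python3 -c "
from h import *
cartons(save='w5')"
```

```text
clock: 7.07
eef_pos: [561.6, -295.6, 26.0]
eef_rot: [3.141, -0.001, 0.003]
wrist_force: [0.8, -0.8, -0.4]
finger_gap: 56.4
finger_force: 0.0
clock: 7.48
eef_pos: [547.4, -271.9, 160.4]
eef_rot: [3.136, -0.003, 0.498]
wrist_force: [-0.2, -0.4, 1.0]
finger_gap: 42.5
finger_force: 0.0
clock: 7.9
eef_pos: [546.5, -271.5, 155.8]
eef_rot: [3.141, 0.0, 1.109]
wrist_force: [-0.1, 0.0, -0.3]
finger_gap: 42.1
finger_force: 0.0
clock: 8.32
eef_pos: [541.4, -257.3, 155.8]
eef_rot: [3.141, 0.0, 1.597]
wrist_force: [-0.5, 0.4, 0.3]
finger_gap: 42.0
finger_force: 0.0
(93, 186, 112, 49) [ 432.7 -281.6  112.6   49.5    1.5]
(204, 121, 109, 55) [ 540.9 -218.   100.3   50.5    1.5]
(317, 115, 125, 73) [ 653.7 -217.4  108.9   50.3   -9.8]
(61, 99, 128, 71) [ 417.6 -207.6  110.1   50.1   11.1]
(432, 0, 49, 86) [ 710.3 -122.7   68.4   32.7   89.7]
(161, 0, 217, 60) [ 547.9 -116.3  182.7   46.2    1.5]
```

View pics/w5.png

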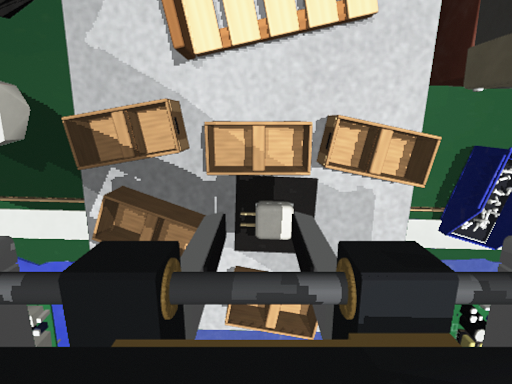

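Carton A's web is at (258,149), giving a centre of (540.9, -218.0) and yaw 1.5°, and the tool is already aligned. The charger lies on the pad at (272,220). I'll grip A.

```bash

python3 -m inch '[{"gripper":0.45,"dx":0,"dy":0.02,"dz":-0.02,"wx":0,"wy":0,"wz":0},{"gripper":0.45,"dx":0,"dy":0.039,"dz":-0.04,"wx":0,"wy":0,"wz":0},{"gripper":0.45,"dx":0,"dy":0.039,"dz":-0.06,"wx":0,"wy":0,"wz":0},{"gripper":0.45,"dx":0,"dy":0.039,"dz":-0.07,"wx":0,"wy":0,"wz":0},{"gripper":0.45,"dx":0,"dy":0.039,"dz":-0.08,"wx":0,"wy":0,"wz":0}]' 
python3 -m inch '[{"gripper":0.45,"dx":0,"dy":0,"dz":-0.02,"wx":0,"wy":0,"wz":0},{"gripper":0.45,"dx":0,"dy":0,"dz":-0.04,"wx":0,"wy":0,"wz":0},{"gripper":0.45,"dx":0,"dy":0,"dz":-0.05,"wx":0,"wy":0,"wz":0},{"gripper":0,"dx":0,"dy":0,"dz":-0.05,"wx":0,"wy":0,"wz":0},{"gripper":0,"dx":0,"dy":0,"dz":-0.05,"wx":0,"wy":0,"wz":0}]' 25
python3 -m inch '[{"gripper":0,"dx":0,"dy":0,"dz":0,"wx":0,"wy":0,"wz":0},{"gripper":0,"dx":0,"dy":0,"dz":0,"wx":0,"wy":0,"wz":0},{"gripper":0,"dx":0,"dy":0,"dz":0,"wx":0,"wy":0,"wz":0},{"gripper":0,"dx":0,"dy":0,"dz":0,"wx":0,"wy":0,"wz":0},{"gripper":0,"dx":0,"dy":0,"dz":0,"wx":0,"wy":0,"wz":0}]' 25
```

```text
clock: 8.78
eef_pos: [541.5, -218.6, 74.9]
eef_rot: [-3.141, -0.0, 1.588]
wrist_force: [-0.3, -0.5, -0.1]
finger_gap: 42.2
finger_force: 0.0
clock: 9.2
eef_pos: [541.7, -218.9, 25.9]
eef_rot: [3.141, 0.0, 1.59]
wrist_force: [0.2, 0.6, 0.2]
finger_gap: 32.4
finger_force: 0.0
clock: 9.62
eef_pos: [541.8, -218.7, 26.4]
eef_rot: [3.14, 0.001, 1.591]
wrist_force: [-1.2, 0.3, 7.0]
finger_gap: 11.6
finger_force: 25.0
```

```bash

python3 -m inch '[{"gripper":0,"dx":0,"dy":0,"dz":0.02,"wx":0,"wy":0,"wz":0},{"gripper":0,"dx":0,"dy":0,"dz":0.05,"wx":0,"wy":0,"wz":0},{"gripper":0,"dx":0,"dy":0,"dz":0.08,"wx":0,"wy":0,"wz":-4},{"gripper":0,"dx":-0.003,"dy":0.01,"dz":0.09,"wx":0,"wy":0,"wz":-11},{"gripper":0,"dx":-0.01,"dy":0.03,"dz":0.09,"wx":0,"wy":0,"wz":-18}]' 25
python3 -m inch '[{"gripper":0,"dx":-0.005,"dy":0.018,"dz":0,"wx":0,"wy":0,"wz":-7},{"gripper":0,"dx":-0.01,"dy":0.036,"dz":0,"wx":0,"wy":0,"wz":-14},{"gripper":0,"dx":-0.015,"dy":0.054,"dz":0,"wx":0,"wy":0,"wz":-21},{"gripper":0,"dx":-0.02,"dy":0.072,"dz":0,"wx":0,"wy":0,"wz":-28},{"gripper":0,"dx":-0.025,"dy":0.09,"dz":0,"wx":0,"wy":0,"wz":-35}]' 25
python3 -m inch '[{"gripper":0,"dx":-0.004,"dy":0.012,"dz":0,"wx":0,"wy":0,"wz":-7},{"gripper":0,"dx":-0.007,"dy":0.022,"dz":0,"wx":0,"wy":0,"wz":-14},{"gripper":0,"dx":-0.010,"dy":0.032,"dz":0,"wx":0,"wy":0,"wz":-21},{"gripper":0,"dx":-0.010,"dy":0.032,"dz":-0.01,"wx":0,"wy":0,"wz":-25},{"gripper":0,"dx":-0.010,"dy":0.032,"dz":-0.03,"wx":0,"wy":0,"wz":-25}]' 25
python3 -c "
from h import *
im,P=cartons(save='w6',amin=200)
im,P=cam('top'); cv2.imwrite('pics/top1.png',cv2.resize(im[120:256,145:348],None,fx=3.5,fy=3.5,interpolation=cv2.INTER_CUBIC))"
```

```text
clock: 10.03
eef_pos: [532.8, -189.9, 118.7]
eef_rot: [3.136, 0.001, 1.27]
wrist_force: [0.8, 0.6, -1.0]
finger_gap: 11.5
finger_force: 25.0
clock: 10.45
eef_pos: [506.0, -97.6, 115.6]
eef_rot: [3.142, -0.0, 0.66]
wrist_force: [0.6, -0.1, -1.6]
finger_gap: 11.6
finger_force: 25.0
clock: 10.87
eef_pos: [497.5, -66.1, 87.1]
eef_rot: [3.14, -0.004, 0.226]
wrist_force: [0.7, -0.3, -1.9]
finger_gap: 11.6
finger_force: 25.0
(164, 14, 190, 221) [554.1 -54.1 150.4 140.5  12.9]
(432, 0, 80, 121) [ 627.7 -182.5   78.6   52.9   23.9]
(27, 0, 18, 235) [ 5.232e+02  9.870e+01  1.628e+02  3.100e+00 -1.000e-01]
```

View pics/w6.png

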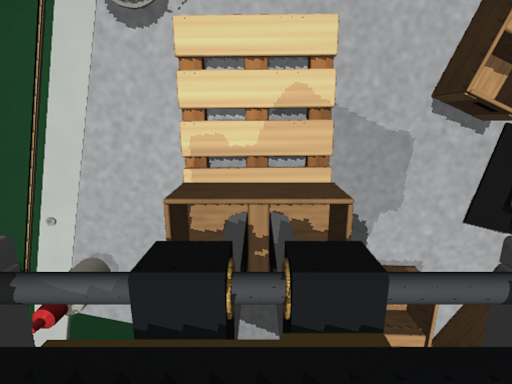

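The carton hangs squarely above the pallet's end-board side. The far deck corners are at (174,15) and (337,15), which checks the pallet pose. I'll work that out, then lower.

```bash
python3 -c "
from h import *
im,P=cam('wrist')
a,b=ray(P,[(174,14.5),(337.5,14.5)],34); d=a-b; print(a,b,np.hypot(*d)); y=np.degrees(np.arctan2(-d[0],d[1])); print('yaw',y)
u=np.array([np.cos(np.radians(13.2)),np.sin(np.radians(13.2))]); v=np.array([-u[1],u[0]]); C=(a+b)/2-88*u; print('deck',C)
for n,x,yy in[('lc',-53,0),('lr',28,-28),('ll',28,28),('ur',-28,-28),('ul',-28,28)]: print(n,(C+x*u+yy*v).round(1))
"
python3 -m inch '[{"gripper":0,"dx":0,"dy":0,"dz":-0.015,"wx":0,"wy":0,"wz":0},{"gripper":0,"dx":0,"dy":0,"dz":-0.03,"wx":0,"wy":0,"wz":0},{"gripper":0,"dx":0,"dy":0,"dz":-0.036,"wx":0,"wy":0,"wz":0},{"gripper":0,"dx":0,"dy":0,"dz":-0.039,"wx":0,"wy":0,"wz":0},{"gripper":0,"dx":0,"dy":0,"dz":-0.041,"wx":0,"wy":0,"wz":0}]' 25
```

```text
[616.56170605  22.4015847 ] [642.62179548 -89.27806526] 114.67986953321355
yaw 13.134754283792965
deck [543.91680731 -53.53311685]
lc [492.3 -65.6]
lr [577.6 -74.4]
ll [564.8 -19.9]
ur [523.1 -87.2]
ul [510.3 -32.7]
clock: 11.43
eef_pos: [496.7, -66.6, 45.0]
eef_rot: [3.141, -0.0, 0.23]
wrist_force: [0.6, 0.2, -0.3]
finger_gap: 11.6
finger_force: 25.0
```

```bash

python3 -m inch '[{"gripper":0,"dx":0,"dy":0,"dz":-0.001,"wx":0,"wy":0,"wz":0},{"gripper":0.45,"dx":0,"dy":0,"dz":-0.001,"wx":0,"wy":0,"wz":0},{"gripper":0.45,"dx":0,"dy":0,"dz":-0.001,"wx":0,"wy":0,"wz":0},{"gripper":0.45,"dx":0,"dy":0,"dz":-0.001,"wx":0,"wy":0,"wz":0},{"gripper":0.45,"dx":0,"dy":0,"dz":-0.001,"wx":0,"wy":0,"wz":0}]' 25
python3 -m inch '[{"gripper":0.45,"dx":0,"dy":0,"dz":0.02,"wx":0,"wy":0,"wz":0},{"gripper":0.45,"dx":0,"dy":0,"dz":0.05,"wx":0,"wy":0,"wz":0},{"gripper":0.45,"dx":-0.005,"dy":-0.01,"dz":0.08,"wx":0,"wy":0,"wz":7},{"gripper":0.45,"dx":-0.01,"dy":-0.025,"dz":0.11,"wx":0,"wy":0,"wz":14},{"gripper":0.45,"dx":-0.015,"dy":-0.04,"dz":0.112,"wx":0,"wy":0,"wz":21}]' 
python3 -m inch '[{"gripper":0.45,"dx":-0.008,"dy":-0.02,"dz":0,"wx":0,"wy":0,"wz":7},{"gripper":0.45,"dx":-0.016,"dy":-0.04,"dz":0,"wx":0,"wy":0,"wz":14},{"gripper":0.45,"dx":-0.024,"dy":-0.06,"dz":0,"wx":0,"wy":0,"wz":21},{"gripper":0.45,"dx":-0.032,"dy":-0.08,"dz":0,"wx":0,"wy":0,"wz":28},{"gripper":0.45,"dx":-0.040,"dy":-0.1,"dz":0,"wx":0,"wy":0,"wz":35}]' 
python3 -m inch '[{"gripper":0.45,"dx":-0.008,"dy":-0.015,"dz":0,"wx":0,"wy":0,"wz":7},{"gripper":0.45,"dx":-0.016,"dy":-0.03,"dz":0,"wx":0,"wy":0,"wz":14},{"gripper":0.45,"dx":-0.022,"dy":-0.041,"dz":0,"wx":0,"wy":0,"wz":21},{"gripper":0.45,"dx":-0.022,"dy":-0.041,"dz":0,"wx":0,"wy":0,"wz":28},{"gripper":0.45,"dx":-0.022,"dy":-0.041,"dz":0,"wx":0,"wy":0,"wz":32}]' 
python3 -c "
from h import *
im,P=cartons(save='w7',amin=200)"
```

```text
clock: 11.85
eef_pos: [496.6, -66.5, 43.8]
eef_rot: [3.141, -0.001, 0.23]
wrist_force: [0.8, -0.1, 0.1]
finger_gap: 35.0
finger_force: 0.0
clock: 12.27
eef_pos: [483.1, -107.3, 160.9]
eef_rot: [3.136, -0.005, 0.603]
wrist_force: [0.3, -0.7, 0.2]
finger_gap: 42.8
finger_force: 0.0
clock: 12.68
eef_pos: [441.0, -207.4, 155.7]
eef_rot: [3.141, 0.0, 1.214]
wrist_force: [0.5, -0.0, 0.5]
finger_gap: 42.2
finger_force: 0.0
clock: 13.1
eef_pos: [419.1, -248.1, 155.6]
eef_rot: [3.142, 0.0, 1.771]
wrist_force: [0.3, -1.0, -1.0]
finger_gap: 42.6
finger_force: 0.0
(219, 192, 73, 43) [ 420.9 -287.2   73.9   40.7  -19.3]
(423, 161, 89, 74) [ 632.3 -213.6  100.5   50.1  -10.1]
(0, 161, 188, 41) [ 263.8 -271.2  179.3    4.8   -0. ]
(206, 120, 108, 55) [ 412.7 -208.6  100.    50.3   10.7]
(326, 0, 186, 84) [531.6 -89.3 164.4  66.4  13.4]
```

View pics/w7.png

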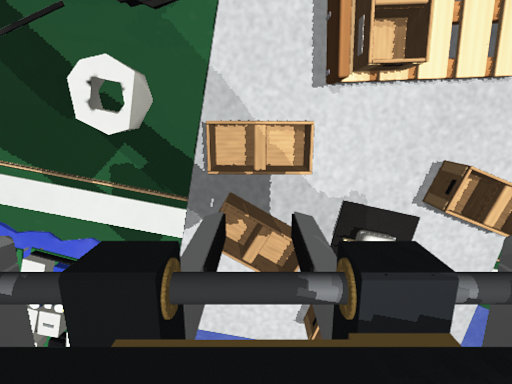

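Carton D's web is at (260,147), giving a centre of (412.7, -208.6) and yaw 10.7°. The first carton sits squarely by the end board. I'll grip D.

```bash

python3 -m inch '[{"gripper":0.45,"dx":-0.003,"dy":0.02,"dz":-0.02,"wx":0,"wy":0,"wz":-1},{"gripper":0.45,"dx":-0.0065,"dy":0.039,"dz":-0.04,"wx":0,"wy":0,"wz":-1},{"gripper":0.45,"dx":-0.0065,"dy":0.039,"dz":-0.06,"wx":0,"wy":0,"wz":-1},{"gripper":0.45,"dx":-0.0065,"dy":0.039,"dz":-0.07,"wx":0,"wy":0,"wz":-1},{"gripper":0.45,"dx":-0.0065,"dy":0.039,"dz":-0.08,"wx":0,"wy":0,"wz":-1}]' 
python3 -m inch '[{"gripper":0.45,"dx":0,"dy":0,"dz":-0.02,"wx":0,"wy":0,"wz":0},{"gripper":0.45,"dx":0,"dy":0,"dz":-0.04,"wx":0,"wy":0,"wz":0},{"gripper":0.45,"dx":0,"dy":0,"dz":-0.05,"wx":0,"wy":0,"wz":0},{"gripper":0,"dx":0,"dy":0,"dz":-0.05,"wx":0,"wy":0,"wz":0},{"gripper":0,"dx":0,"dy":0,"dz":-0.05,"wx":0,"wy":0,"wz":0}]' 25
python3 -m inch '[{"gripper":0,"dx":0,"dy":0,"dz":0,"wx":0,"wy":0,"wz":0},{"gripper":0,"dx":0,"dy":0,"dz":0,"wx":0,"wy":0,"wz":0},{"gripper":0,"dx":0,"dy":0,"dz":0,"wx":0,"wy":0,"wz":0},{"gripper":0,"dx":0,"dy":0,"dz":0,"wx":0,"wy":0,"wz":0},{"gripper":0,"dx":0,"dy":0,"dz":0,"wx":0,"wy":0,"wz":0}]' 25
python3 -m inch '[{"gripper":0,"dx":0,"dy":0,"dz":0.02,"wx":0,"wy":0,"wz":0},{"gripper":0,"dx":0,"dy":0,"dz":0.05,"wx":0,"wy":0,"wz":0},{"gripper":0,"dx":0,"dy":0,"dz":0.08,"wx":0,"wy":0,"wz":0},{"gripper":0,"dx":0,"dy":0,"dz":0.11,"wx":0,"wy":0,"wz":0},{"gripper":0,"dx":0.02,"dy":0.01,"dz":0.12,"wx":0,"wy":0,"wz":1}]' 25
```

```text
clock: 13.57
eef_pos: [413.1, -208.5, 75.0]
eef_rot: [-3.142, -0.0, 1.747]
wrist_force: [0.3, 0.1, 0.5]
finger_gap: 42.6
finger_force: 0.0
clock: 13.98
eef_pos: [413.2, -208.8, 25.8]
eef_rot: [-3.142, -0.0, 1.748]
wrist_force: [-0.0, 0.5, 0.5]
finger_gap: 32.3
finger_force: 0.0
clock: 14.4
eef_pos: [413.3, -208.8, 26.3]
eef_rot: [3.141, 0.001, 1.749]
wrist_force: [-2.6, 0.7, 7.2]
finger_gap: 11.8
finger_force: 25.0
clock: 14.82
eef_pos: [432.7, -199.9, 149.8]
eef_rot: [3.138, 0.004, 1.764]
wrist_force: [0.2, -0.1, -1.0]
finger_gap: 11.7
finger_force: 25.0
```

```bash

python3 -m inch '[{"gripper":0,"dx":0.022,"dy":0.029,"dz":0,"wx":0,"wy":0,"wz":0.5},{"gripper":0,"dx":0.044,"dy":0.058,"dz":0,"wx":0,"wy":0,"wz":1},{"gripper":0,"dx":0.066,"dy":0.087,"dz":0,"wx":0,"wy":0,"wz":1.5},{"gripper":0,"dx":0.088,"dy":0.116,"dz":0,"wx":0,"wy":0,"wz":2},{"gripper":0,"dx":0.11,"dy":0.145,"dz":0,"wx":0,"wy":0,"wz":2}]' 25
python3 -m inch '[{"gripper":0,"dx":0.015,"dy":0.02,"dz":0,"wx":0,"wy":0,"wz":0},{"gripper":0,"dx":0.0265,"dy":0.034,"dz":-0.01,"wx":0,"wy":0,"wz":0},{"gripper":0,"dx":0.0265,"dy":0.034,"dz":-0.03,"wx":0,"wy":0,"wz":0},{"gripper":0,"dx":0.0265,"dy":0.034,"dz":-0.05,"wx":0,"wy":0,"wz":0},{"gripper":0,"dx":0.0265,"dy":0.034,"dz":-0.05,"wx":0,"wy":0,"wz":0}]' 25
```

```text
clock: 15.23
eef_pos: [543.7, -51.8, 145.7]
eef_rot: [3.141, 0.0, 1.801]
wrist_force: [0.5, -1.2, -1.5]
finger_gap: 11.8
finger_force: 25.0
clock: 15.65
eef_pos: [567.6, -18.9, 91.9]
eef_rot: [-3.136, -0.002, 1.801]
wrist_force: [-0.7, 1.1, -3.3]
finger_gap: 11.8
finger_force: 25.0
```

```bash

python3 -m inch '[{"gripper":0,"dx":0,"dy":-0.001,"dz":-0.012,"wx":0,"wy":0,"wz":0},{"gripper":0,"dx":0,"dy":-0.001,"dz":-0.028,"wx":0,"wy":0,"wz":0},{"gripper":0,"dx":0,"dy":-0.001,"dz":-0.042,"wx":0,"wy":0,"wz":0},{"gripper":0,"dx":0,"dy":-0.001,"dz":-0.048,"wx":0,"wy":0,"wz":0},{"gripper":0,"dx":0,"dy":-0.001,"dz":-0.050,"wx":0,"wy":0,"wz":0}]' 25
```

```text
clock: 16.07
eef_pos: [569.3, -20.7, 45.1]
eef_rot: [-3.141, -0.0, 1.8]
wrist_force: [-0.6, -0.8, -2.1]
finger_gap: 11.5
finger_force: 25.0
```

```bash

python3 -m inch '[{"gripper":0,"dx":0,"dy":0,"dz":-0.001,"wx":0,"wy":0,"wz":0},{"gripper":0.45,"dx":0,"dy":0,"dz":-0.001,"wx":0,"wy":0,"wz":0},{"gripper":0.45,"dx":0,"dy":0,"dz":-0.001,"wx":0,"wy":0,"wz":0},{"gripper":0.45,"dx":0,"dy":0,"dz":-0.001,"wx":0,"wy":0,"wz":0},{"gripper":0.45,"dx":0,"dy":0,"dz":-0.001,"wx":0,"wy":0,"wz":0}]' 25
python3 -m inch '[{"gripper":0.45,"dx":0,"dy":0,"dz":0.02,"wx":0,"wy":0,"wz":0},{"gripper":0.45,"dx":0,"dy":0,"dz":0.05,"wx":0,"wy":0,"wz":0},{"gripper":0.45,"dx":0,"dy":0,"dz":0.08,"wx":0,"wy":0,"wz":0},{"gripper":0.45,"dx":-0.01,"dy":-0.02,"dz":0.11,"wx":0,"wy":0,"wz":-3},{"gripper":0.45,"dx":-0.026,"dy":-0.054,"dz":0.112,"wx":0,"wy":0,"wz":-6}]' 
python3 -m inch '[{"gripper":0.45,"dx":-0.016,"dy":-0.034,"dz":0,"wx":0,"wy":0,"wz":-4},{"gripper":0.45,"dx":-0.032,"dy":-0.068,"dz":0,"wx":0,"wy":0,"wz":-8},{"gripper":0.45,"dx":-0.048,"dy":-0.102,"dz":0,"wx":0,"wy":0,"wz":-12},{"gripper":0.45,"dx":-0.064,"dy":-0.136,"dz":0,"wx":0,"wy":0,"wz":-16},{"gripper":0.45,"dx":-0.08,"dy":-0.17,"dz":0,"wx":0,"wy":0,"wz":-20}]' 
python3 -m inch '[{"gripper":0.45,"dx":-0.016,"dy":-0.034,"dz":0,"wx":0,"wy":0,"wz":-4},{"gripper":0.45,"dx":-0.032,"dy":-0.068,"dz":0,"wx":0,"wy":0,"wz":-6.5},{"gripper":0.45,"dx":-0.048,"dy":-0.097,"dz":0,"wx":0,"wy":0,"wz":-6.5},{"gripper":0.45,"dx":-0.048,"dy":-0.097,"dz":0,"wx":0,"wy":0,"wz":-6.5},{"gripper":0.45,"dx":-0.048,"dy":-0.097,"dz":0,"wx":0,"wy":0,"wz":-6.5}]' 
python3 -c "
from h import *
im,P=cartons(save='w8',amin=200)"
```

```text
clock: 16.48
eef_pos: [569.8, -20.5, 45.1]
eef_rot: [3.141, 0.0, 1.801]
wrist_force: [-0.1, 0.4, -0.2]
finger_gap: 35.0
finger_force: 0.0
clock: 16.9
eef_pos: [545.8, -73.5, 162.2]
eef_rot: [3.133, 0.002, 1.697]
wrist_force: [0.8, -1.6, 0.5]
finger_gap: 42.2
finger_force: 0.0
clock: 17.32
eef_pos: [462.5, -245.9, 157.0]
eef_rot: [3.141, 0.0, 1.344]
wrist_force: [1.3, 0.0, -0.9]
finger_gap: 42.2
finger_force: 0.0
clock: 17.73
eef_pos: [414.7, -342.5, 156.6]
eef_rot: [3.141, 0.0, 1.231]
wrist_force: [0.4, 0.6, -0.4]
finger_gap: 42.0
finger_force: 0.0
(0, 154, 183, 71) [ 258.8 -288.   197.8    5.1    0. ]
(352, 151, 119, 69) [ 557.3 -388.3  111.6   58.1   -9.8]
(206, 122, 108, 54) [ 429.7 -306.4  100.1   49.7  -19.5]
(403, 0, 84, 15) [ 617.  -245.4   70.1   10.7  -19.5]
```

The contour puts carton E at (429.7, -306.4) with yaw -19.5°, and its 100 x 50 mm size agrees. The tool is aligned, so I'll grip it.

```bash

python3 -m inch '[{"gripper":0.45,"dx":0.008,"dy":0.018,"dz":-0.02,"wx":0,"wy":0,"wz":0},{"gripper":0.45,"dx":0.015,"dy":0.036,"dz":-0.04,"wx":0,"wy":0,"wz":0},{"gripper":0.45,"dx":0.015,"dy":0.036,"dz":-0.06,"wx":0,"wy":0,"wz":0},{"gripper":0.45,"dx":0.015,"dy":0.036,"dz":-0.07,"wx":0,"wy":0,"wz":0},{"gripper":0.45,"dx":0.015,"dy":0.036,"dz":-0.08,"wx":0,"wy":0,"wz":0}]' 
python3 -m inch '[{"gripper":0.45,"dx":0,"dy":0,"dz":-0.02,"wx":0,"wy":0,"wz":0},{"gripper":0.45,"dx":0,"dy":0,"dz":-0.04,"wx":0,"wy":0,"wz":0},{"gripper":0.45,"dx":0,"dy":0,"dz":-0.05,"wx":0,"wy":0,"wz":0},{"gripper":0,"dx":0,"dy":0,"dz":-0.05,"wx":0,"wy":0,"wz":0},{"gripper":0,"dx":0,"dy":0,"dz":-0.05,"wx":0,"wy":0,"wz":0}]' 25
python3 -m inch '[{"gripper":0,"dx":0,"dy":0,"dz":0,"wx":0,"wy":0,"wz":0},{"gripper":0,"dx":0,"dy":0,"dz":0,"wx":0,"wy":0,"wz":0},{"gripper":0,"dx":0,"dy":0,"dz":0,"wx":0,"wy":0,"wz":0},{"gripper":0,"dx":0,"dy":0,"dz":0,"wx":0,"wy":0,"wz":0},{"gripper":0,"dx":0,"dy":0,"dz":0,"wx":0,"wy":0,"wz":0}]' 25
python3 -m inch '[{"gripper":0,"dx":0,"dy":0,"dz":0.02,"wx":0,"wy":0,"wz":0},{"gripper":0,"dx":0,"dy":0,"dz":0.05,"wx":0,"wy":0,"wz":0},{"gripper":0,"dx":0,"dy":0,"dz":0.08,"wx":0,"wy":0,"wz":0},{"gripper":0,"dx":0,"dy":0,"dz":0.11,"wx":0,"wy":0,"wz":4},{"gripper":0,"dx":0.01,"dy":0.02,"dz":0.12,"wx":0,"wy":0,"wz":8}]' 25
python3 -m inch '[{"gripper":0,"dx":0.018,"dy":0.028,"dz":0,"wx":0,"wy":0,"wz":5},{"gripper":0,"dx":0.036,"dy":0.056,"dz":0,"wx":0,"wy":0,"wz":10},{"gripper":0,"dx":0.054,"dy":0.084,"dz":0,"wx":0,"wy":0,"wz":15},{"gripper":0,"dx":0.072,"dy":0.112,"dz":0,"wx":0,"wy":0,"wz":20},{"gripper":0,"dx":0.09,"dy":0.14,"dz":0,"wx":0,"wy":0,"wz":24.5}]' 25
```

```text
clock: 18.2
eef_pos: [430.9, -304.5, 76.0]
eef_rot: [-3.141, -0.0, 1.235]
wrist_force: [-0.2, -0.6, -0.1]
finger_gap: 42.1
finger_force: 0.0
clock: 18.62
eef_pos: [430.7, -305.6, 26.9]
eef_rot: [3.142, 0.0, 1.234]
wrist_force: [0.4, -0.3, 0.1]
finger_gap: 32.2
finger_force: 0.0
clock: 19.03
eef_pos: [430.8, -305.8, 27.3]
eef_rot: [3.14, 0.0, 1.234]
wrist_force: [-0.1, 0.8, 7.9]
finger_gap: 12.1
finger_force: 25.0
clock: 19.45
eef_pos: [440.7, -288.0, 150.9]
eef_rot: [3.137, 0.003, 1.374]
wrist_force: [0.6, -0.8, 0.4]
finger_gap: 11.9
finger_force: 25.0
clock: 19.87
eef_pos: [531.0, -143.9, 146.7]
eef_rot: [3.141, 0.0, 1.805]
wrist_force: [0.1, -0.8, -0.6]
finger_gap: 11.7
finger_force: 25.0
```

```bash

python3 -m inch '[{"gripper":0,"dx":0.017,"dy":0.023,"dz":0,"wx":0,"wy":0,"wz":0},{"gripper":0,"dx":0.034,"dy":0.046,"dz":0,"wx":0,"wy":0,"wz":0},{"gripper":0,"dx":0.051,"dy":0.069,"dz":-0.01,"wx":0,"wy":0,"wz":0},{"gripper":0,"dx":0.051,"dy":0.069,"dz":-0.03,"wx":0,"wy":0,"wz":0},{"gripper":0,"dx":0.051,"dy":0.069,"dz":-0.05,"wx":0,"wy":0,"wz":0}]' 25
python3 -m inch '[{"gripper":0,"dx":0,"dy":0,"dz":-0.01,"wx":0,"wy":0,"wz":0},{"gripper":0,"dx":0,"dy":0,"dz":-0.02,"wx":0,"wy":0,"wz":0},{"gripper":0,"dx":0,"dy":0,"dz":-0.03,"wx":0,"wy":0,"wz":0},{"gripper":0,"dx":0,"dy":0,"dz":-0.03,"wx":0,"wy":0,"wz":0},{"gripper":0,"dx":0,"dy":0,"dz":-0.03,"wx":0,"wy":0,"wz":0}]' 25
```

```text
clock: 20.28
eef_pos: [582.2, -75.0, 96.1]
eef_rot: [3.14, 0.0, 1.803]
wrist_force: [0.3, -1.8, -1.2]
finger_gap: 11.6
finger_force: 25.0
clock: 20.7
eef_pos: [581.4, -76.7, 66.6]
eef_rot: [-3.142, -0.0, 1.8]
wrist_force: [1.1, 0.1, -1.3]
finger_gap: 12.0
finger_force: 25.0
```

```bash

python3 -m inch '[{"gripper":0,"dx":0.0005,"dy":0.001,"dz":-0.01,"wx":0,"wy":0,"wz":0},{"gripper":0,"dx":0.0005,"dy":0.001,"dz":-0.018,"wx":0,"wy":0,"wz":0},{"gripper":0,"dx":0.0005,"dy":0.001,"dz":-0.0215,"wx":0,"wy":0,"wz":0},{"gripper":0,"dx":0.0005,"dy":0.001,"dz":-0.0215,"wx":0,"wy":0,"wz":0},{"gripper":0.45,"dx":0.0005,"dy":0.001,"dz":-0.0215,"wx":0,"wy":0,"wz":0}]' 25
python3 -m inch '[{"gripper":0.45,"dx":0,"dy":0,"dz":0,"wx":0,"wy":0,"wz":0},{"gripper":0.45,"dx":0,"dy":0,"dz":0,"wx":0,"wy":0,"wz":0},{"gripper":0.45,"dx":0,"dy":0,"dz":0,"wx":0,"wy":0,"wz":0},{"gripper":0.45,"dx":0,"dy":0,"dz":0.02,"wx":0,"wy":0,"wz":0},{"gripper":0.45,"dx":0,"dy":0,"dz":0.05,"wx":0,"wy":0,"wz":0}]' 25
python3 -m inch '[{"gripper":0.45,"dx":0,"dy":0,"dz":0.03,"wx":0,"wy":0,"wz":0},{"gripper":0.45,"dx":-0.003,"dy":-0.036,"dz":0.06,"wx":0,"wy":0,"wz":-3},{"gripper":0.45,"dx":-0.006,"dy":-0.072,"dz":0.062,"wx":0,"wy":0,"wz":-6},{"gripper":0.45,"dx":-0.009,"dy":-0.108,"dz":0.062,"wx":0,"wy":0,"wz":-9},{"gripper":0.45,"dx":-0.012,"dy":-0.144,"dz":0.062,"wx":0,"wy":0,"wz":-12}]' 
python3 -m inch '[{"gripper":0.45,"dx":-0.003,"dy":-0.036,"dz":0,"wx":0,"wy":0,"wz":-3},{"gripper":0.45,"dx":-0.006,"dy":-0.072,"dz":0,"wx":0,"wy":0,"wz":-6},{"gripper":0.45,"dx":-0.009,"dy":-0.108,"dz":0,"wx":0,"wy":0,"wz":-9},{"gripper":0.45,"dx":-0.012,"dy":-0.144,"dz":0,"wx":0,"wy":0,"wz":-11},{"gripper":0.45,"dx":-0.014,"dy":-0.175,"dz":0,"wx":0,"wy":0,"wz":-11}]' 
python3 -m inch '[{"gripper":0.45,"dx":-0.002,"dy":-0.036,"dz":0,"wx":0,"wy":0,"wz":0},{"gripper":0.45,"dx":-0.002,"dy":-0.036,"dz":0,"wx":0,"wy":0,"wz":0},{"gripper":0.45,"dx":-0.002,"dy":-0.036,"dz":0,"wx":0,"wy":0,"wz":0},{"gripper":0.45,"dx":-0.002,"dy":-0.036,"dz":0,"wx":0,"wy":0,"wz":0},{"gripper":0.45,"dx":-0.002,"dy":-0.036,"dz":0,"wx":0,"wy":0,"wz":0}]' 
python3 -c "
from h import *
im,P=cartons(save='w9',amin=200)
im,P=cam('top'); cv2.imwrite('pics/top2.png',cv2.resize(im[120:256,145:348],None,fx=3.5,fy=3.5,interpolation=cv2.INTER_CUBIC))"
```

```text
clock: 21.12
eef_pos: [581.9, -75.5, 44.8]
eef_rot: [3.142, 0.0, 1.801]
wrist_force: [0.2, 0.8, -0.0]
finger_gap: 15.9
finger_force: 0.0
clock: 21.53
eef_pos: [580.5, -75.2, 93.0]
eef_rot: [-3.137, -0.002, 1.801]
wrist_force: [-0.3, -0.2, 0.4]
finger_gap: 42.2
finger_force: 0.0
clock: 21.95
eef_pos: [569.8, -221.1, 157.9]
eef_rot: [3.14, 0.001, 1.589]
wrist_force: [1.8, -0.5, 0.2]
finger_gap: 42.4
finger_force: 0.0
clock: 22.37
eef_pos: [555.2, -396.8, 156.9]
eef_rot: [3.142, 0.0, 1.396]
wrist_force: [1.7, 0.6, 0.9]
finger_gap: 42.4
finger_force: 0.0
clock: 22.78
eef_pos: [554.3, -429.3, 157.1]
eef_rot: [-3.142, -0.0, 1.401]
wrist_force: [-0.6, 0.8, 0.6]
finger_gap: 42.1
finger_force: 0.0
(486, 160, 18, 20) [ 782.  -449.1   19.6   16.3   84.1]
(206, 124, 108, 54) [ 562.3 -393.2  100.    50.    -9.8]
(395, 11, 40, 13) [ 7.126e+02 -3.026e+02  3.340e+01  4.900e+00 -3.000e-01]
```

View pics/top2.png

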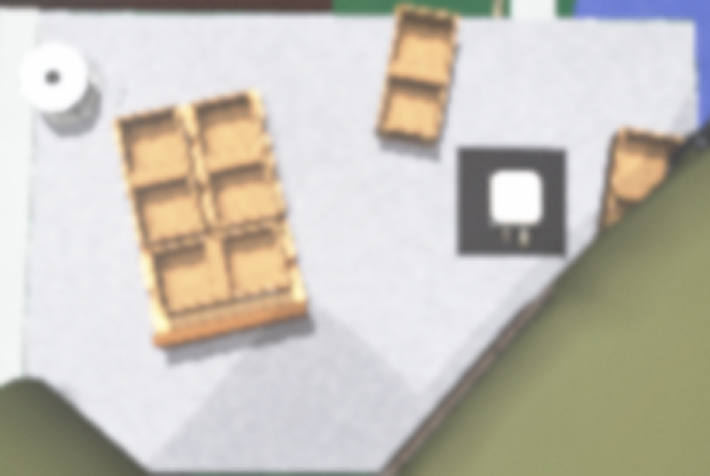

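The lower layer is complete and square, and the charger is on the pad at (515,197). Carton B measures (562.3, -393.2), yaw -9.8°. I'll grip it and carry it to the upper right place.

```bash

python3 -m inch '[{"gripper":0.45,"dx":0.004,"dy":0.018,"dz":-0.02,"wx":0,"wy":0,"wz":0},{"gripper":0.45,"dx":0.008,"dy":0.036,"dz":-0.04,"wx":0,"wy":0,"wz":0},{"gripper":0.45,"dx":0.008,"dy":0.036,"dz":-0.06,"wx":0,"wy":0,"wz":0},{"gripper":0.45,"dx":0.008,"dy":0.036,"dz":-0.07,"wx":0,"wy":0,"wz":0},{"gripper":0.45,"dx":0.008,"dy":0.036,"dz":-0.08,"wx":0,"wy":0,"wz":0}]' 
python3 -m inch '[{"gripper":0.45,"dx":0,"dy":0,"dz":-0.02,"wx":0,"wy":0,"wz":0},{"gripper":0.45,"dx":0,"dy":0,"dz":-0.04,"wx":0,"wy":0,"wz":0},{"gripper":0.45,"dx":0,"dy":0,"dz":-0.051,"wx":0,"wy":0,"wz":0},{"gripper":0,"dx":0,"dy":0,"dz":-0.051,"wx":0,"wy":0,"wz":0},{"gripper":0,"dx":0,"dy":0,"dz":-0.051,"wx":0,"wy":0,"wz":0}]' 25
python3 -m inch '[{"gripper":0,"dx":0,"dy":0,"dz":0,"wx":0,"wy":0,"wz":0},{"gripper":0,"dx":0,"dy":0,"dz":0,"wx":0,"wy":0,"wz":0},{"gripper":0,"dx":0,"dy":0,"dz":0,"wx":0,"wy":0,"wz":0},{"gripper":0,"dx":0,"dy":0,"dz":0,"wx":0,"wy":0,"wz":0},{"gripper":0,"dx":0,"dy":0,"dz":0,"wx":0,"wy":0,"wz":0}]' 25
python3 -m inch '[{"gripper":0,"dx":0,"dy":0,"dz":0.02,"wx":0,"wy":0,"wz":0},{"gripper":0,"dx":0,"dy":0,"dz":0.05,"wx":0,"wy":0,"wz":0},{"gripper":0,"dx":0,"dy":0,"dz":0.08,"wx":0,"wy":0,"wz":0},{"gripper":0,"dx":-0.002,"dy":0.015,"dz":0.11,"wx":0,"wy":0,"wz":3},{"gripper":0,"dx":-0.005,"dy":0.045,"dz":0.13,"wx":0,"wy":0,"wz":6}]' 25
python3 -m inch '[{"gripper":0,"dx":-0.004,"dy":0.035,"dz":0,"wx":0,"wy":0,"wz":4},{"gripper":0,"dx":-0.008,"dy":0.07,"dz":0,"wx":0,"wy":0,"wz":8},{"gripper":0,"dx":-0.012,"dy":0.105,"dz":0,"wx":0,"wy":0,"wz":12},{"gripper":0,"dx":-0.016,"dy":0.14,"dz":0,"wx":0,"wy":0,"wz":15},{"gripper":0,"dx":-0.02,"dy":0.175,"dz":0,"wx":0,"wy":0,"wz":17}]' 25
```

```text
clock: 23.3
eef_pos: [562.1, -394.0, 76.5]
eef_rot: [-3.141, -0.0, 1.4]
wrist_force: [0.4, -0.5, -0.2]
finger_gap: 42.8
finger_force: 0.0
clock: 23.72
eef_pos: [562.0, -394.8, 26.4]
eef_rot: [3.141, 0.0, 1.399]
wrist_force: [-0.3, 0.3, 0.2]
finger_gap: 32.2
finger_force: 0.0
clock: 24.13
eef_pos: [562.3, -394.8, 27.1]
eef_rot: [3.14, 0.001, 1.399]
wrist_force: [-1.1, 0.9, 6.4]
finger_gap: 11.9
finger_force: 25.0
clock: 24.55
eef_pos: [556.8, -351.3, 158.7]
eef_rot: [3.139, 0.002, 1.504]
wrist_force: [0.4, -0.0, -0.8]
finger_gap: 11.6
finger_force: 25.0
clock: 24.97
eef_pos: [536.3, -172.8, 156.1]
eef_rot: [3.141, 0.0, 1.804]
wrist_force: [0.7, 0.7, -1.8]
finger_gap: 11.9
finger_force: 25.0
```

```bash

python3 -m inch '[{"gripper":0,"dx":-0.004,"dy":0.035,"dz":0,"wx":0,"wy":0,"wz":0},{"gripper":0,"dx":-0.008,"dy":0.07,"dz":0,"wx":0,"wy":0,"wz":0},{"gripper":0,"dx":-0.009,"dy":0.083,"dz":-0.015,"wx":0,"wy":0,"wz":0},{"gripper":0,"dx":-0.009,"dy":0.083,"dz":-0.03,"wx":0,"wy":0,"wz":0},{"gripper":0,"dx":-0.009,"dy":0.083,"dz":-0.045,"wx":0,"wy":0,"wz":0}]' 25
python3 -m inch '[{"gripper":0,"dx":0,"dy":0,"dz":0,"wx":0,"wy":0,"wz":0},{"gripper":0,"dx":0,"dy":0,"dz":0,"wx":0,"wy":0,"wz":0},{"gripper":0,"dx":0,"dy":0,"dz":-0.01,"wx":0,"wy":0,"wz":0},{"gripper":0,"dx":0,"dy":0,"dz":-0.018,"wx":0,"wy":0,"wz":0},{"gripper":0,"dx":0,"dy":0,"dz":-0.02,"wx":0,"wy":0,"wz":0}]' 25
```

```text
clock: 25.38
eef_pos: [528.0, -90.4, 110.9]
eef_rot: [3.141, 0.0, 1.803]
wrist_force: [-0.1, -0.1, -2.0]
finger_gap: 12.1
finger_force: 25.0
clock: 25.8
eef_pos: [527.5, -91.5, 89.8]
eef_rot: [-3.14, -0.001, 1.8]
wrist_force: [-0.7, 0.1, -0.8]
finger_gap: 12.0
finger_force: 25.0
```

```bash

python3 -m inch '[{"gripper":0,"dx":0,"dy":0.0015,"dz":-0.002,"wx":0,"wy":0,"wz":0},{"gripper":0,"dx":0,"dy":0.0015,"dz":-0.003,"wx":0,"wy":0,"wz":0},{"gripper":0,"dx":0,"dy":0.0015,"dz":-0.003,"wx":0,"wy":0,"wz":0},{"gripper":0,"dx":0,"dy":0.0015,"dz":-0.003,"wx":0,"wy":0,"wz":0},{"gripper":0.45,"dx":0,"dy":0.0015,"dz":-0.003,"wx":0,"wy":0,"wz":0}]' 25
python3 -m inch '[{"gripper":0.45,"dx":0,"dy":0,"dz":0,"wx":0,"wy":0,"wz":0},{"gripper":0.45,"dx":0,"dy":0,"dz":0,"wx":0,"wy":0,"wz":0},{"gripper":0.45,"dx":0,"dy":0,"dz":0,"wx":0,"wy":0,"wz":0},{"gripper":0.45,"dx":0,"dy":0,"dz":0.02,"wx":0,"wy":0,"wz":0},{"gripper":0.45,"dx":0,"dy":0,"dz":0.05,"wx":0,"wy":0,"wz":0}]' 25
python3 -m inch '[{"gripper":0.45,"dx":0.01,"dy":-0.014,"dz":0.02,"wx":0,"wy":0,"wz":-3},{"gripper":0.45,"dx":0.03,"dy":-0.042,"dz":0.02,"wx":0,"wy":0,"wz":-7},{"gripper":0.45,"dx":0.05,"dy":-0.07,"dz":0.02,"wx":0,"wy":0,"wz":-11},{"gripper":0.45,"dx":0.07,"dy":-0.098,"dz":0.02,"wx":0,"wy":0,"wz":-15},{"gripper":0.45,"dx":0.09,"dy":-0.126,"dz":0.02,"wx":0,"wy":0,"wz":-19}]' 
python3 -m inch '[{"gripper":0.45,"dx":0.02,"dy":-0.028,"dz":0,"wx":0,"wy":0,"wz":-4},{"gripper":0.45,"dx":0.03,"dy":-0.041,"dz":0,"wx":0,"wy":0,"wz":-4},{"gripper":0.45,"dx":0.03,"dy":-0.041,"dz":0,"wx":0,"wy":0,"wz":-4},{"gripper":0.45,"dx":0.03,"dy":-0.041,"dz":0,"wx":0,"wy":0,"wz":-4},{"gripper":0.45,"dx":0.03,"dy":-0.041,"dz":0,"wx":0,"wy":0,"wz":-4}]' 
python3 -c "
from h import *
im,P=cartons(save='w10',amin=200)"
```

```text
clock: 26.22
eef_pos: [528.1, -90.0, 88.3]
eef_rot: [3.141, 0.0, 1.801]
wrist_force: [0.8, 0.4, -0.5]
finger_gap: 15.7
finger_force: 0.0
clock: 26.63
eef_pos: [526.6, -89.7, 136.3]
eef_rot: [-3.137, -0.002, 1.801]
wrist_force: [-0.5, -0.2, 1.3]
finger_gap: 42.4
finger_force: 0.0
clock: 27.05
eef_pos: [618.6, -217.3, 158.1]
eef_rot: [3.141, 0.0, 1.466]
wrist_force: [0.2, -0.6, 1.1]
finger_gap: 42.2
finger_force: 0.0
clock: 27.47
eef_pos: [647.6, -256.3, 157.8]
eef_rot: [-3.141, -0.0, 1.4]
wrist_force: [0.7, -0.4, 0.4]
finger_gap: 42.1
finger_force: 0.0
(447, 162, 65, 15) [ 860.8 -272.9   60.7    4.6    0. ]
(208, 121, 108, 54) [ 658.  -217.7  100.5   49.9   -9.8]
(422, 26, 90, 24) [ 850.  -154.5   76.6    5.8    0.9]
(348, 14, 115, 33) [ 797.4 -142.4   98.9   11.9    3. ]
(300, 0, 20, 71) [ 714.2 -128.6   57.1    9.7  -86.2]
(0, 0, 229, 97) [ 543.9 -110.7  203.7   77.9   -9.8]
```

View pics/w10.png

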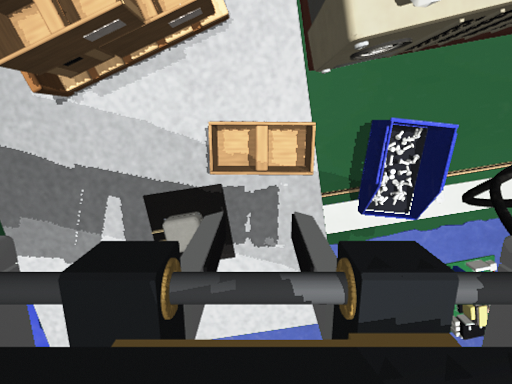

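Carton C's web is at (262,148), giving a centre of (658.0, -217.7) and yaw -9.8°. The cream housing is clear beyond the carton and the blue tray at (420,170) is low. I'll grip C.

```bash

python3 -m inch '[{"gripper":0.45,"dx":0.005,"dy":0.02,"dz":-0.02,"wx":0,"wy":0,"wz":0},{"gripper":0.45,"dx":0.0105,"dy":0.0395,"dz":-0.04,"wx":0,"wy":0,"wz":0},{"gripper":0.45,"dx":0.0105,"dy":0.0395,"dz":-0.06,"wx":0,"wy":0,"wz":0},{"gripper":0.45,"dx":0.0105,"dy":0.0395,"dz":-0.07,"wx":0,"wy":0,"wz":0},{"gripper":0.45,"dx":0.0105,"dy":0.0395,"dz":-0.08,"wx":0,"wy":0,"wz":0}]' 
python3 -m inch '[{"gripper":0.45,"dx":0,"dy":0,"dz":-0.015,"wx":0,"wy":0,"wz":0},{"gripper":0.45,"dx":0,"dy":0,"dz":-0.03,"wx":0,"wy":0,"wz":0},{"gripper":0.45,"dx":0,"dy":0,"dz":-0.045,"wx":0,"wy":0,"wz":0},{"gripper":0.4,"dx":0,"dy":0,"dz":-0.051,"wx":0,"wy":0,"wz":0},{"gripper":0,"dx":0,"dy":0,"dz":-0.051,"wx":0,"wy":0,"wz":0}]' 25
python3 -m inch '[{"gripper":0,"dx":0,"dy":0,"dz":0,"wx":0,"wy":0,"wz":0},{"gripper":0,"dx":0,"dy":0,"dz":0,"wx":0,"wy":0,"wz":0},{"gripper":0,"dx":0,"dy":0,"dz":0,"wx":0,"wy":0,"wz":0},{"gripper":0,"dx":0,"dy":0,"dz":0,"wx":0,"wy":0,"wz":0},{"gripper":0,"dx":0,"dy":0,"dz":0,"wx":0,"wy":0,"wz":0}]' 25
python3 -m inch '[{"gripper":0,"dx":0,"dy":0,"dz":0,"wx":0,"wy":0,"wz":0},{"gripper":0,"dx":0,"dy":0,"dz":0.03,"wx":0,"wy":0,"wz":0},{"gripper":0,"dx":0,"dy":0,"dz":0.06,"wx":0,"wy":0,"wz":0},{"gripper":0,"dx":-0.005,"dy":0.0,"dz":0.1,"wx":0,"wy":0,"wz":0},{"gripper":0,"dx":-0.02,"dy":0.005,"dz":0.13,"wx":0,"wy":0,"wz":0}]' 25
python3 -m inch '[{"gripper":0,"dx":-0.025,"dy":0.02,"dz":0,"wx":0,"wy":0,"wz":4},{"gripper":0,"dx":-0.05,"dy":0.045,"dz":0,"wx":0,"wy":0,"wz":9},{"gripper":0,"dx":-0.075,"dy":0.075,"dz":0,"wx":0,"wy":0,"wz":14},{"gripper":0,"dx":-0.1,"dy":0.105,"dz":0,"wx":0,"wy":0,"wz":19},{"gripper":0,"dx":-0.12,"dy":0.13,"dz":0,"wx":0,"wy":0,"wz":23}]' 25
```

```text
clock: 27.93
eef_pos: [658.2, -216.8, 77.6]
eef_rot: [-3.141, 0.0, 1.4]
wrist_force: [0.4, -0.1, 0.6]
finger_gap: 42.3
finger_force: 0.0
clock: 28.35
eef_pos: [657.7, -217.5, 25.6]
eef_rot: [-3.14, -0.0, 1.399]
wrist_force: [-0.2, 0.3, -1.0]
finger_gap: 34.1
finger_force: 0.0
clock: 28.77
eef_pos: [658.8, -217.6, 28.0]
eef_rot: [3.14, 0.0, 1.399]
wrist_force: [-1.7, 0.1, 5.7]
finger_gap: 12.0
finger_force: 25.0
clock: 29.18
eef_pos: [639.1, -212.9, 159.4]
eef_rot: [3.14, 0.0, 1.399]
wrist_force: [0.2, 1.2, -0.7]
finger_gap: 11.8
finger_force: 25.0
clock: 29.6
eef_pos: [516.4, -80.9, 156.8]
eef_rot: [-3.141, -0.0, 1.805]
wrist_force: [1.3, 0.2, -1.0]
finger_gap: 11.9
finger_force: 25.0
```

```bash

python3 -m inch '[{"gripper":0,"dx":-0.001,"dy":0.024,"dz":0,"wx":0,"wy":0,"wz":0},{"gripper":0,"dx":-0.0025,"dy":0.048,"dz":0,"wx":0,"wy":0,"wz":0},{"gripper":0,"dx":-0.0025,"dy":0.048,"dz":-0.015,"wx":0,"wy":0,"wz":0},{"gripper":0,"dx":-0.0025,"dy":0.048,"dz":-0.03,"wx":0,"wy":0,"wz":0},{"gripper":0,"dx":-0.0025,"dy":0.048,"dz":-0.045,"wx":0,"wy":0,"wz":0}]' 25
python3 -m inch '[{"gripper":0,"dx":0,"dy":0,"dz":0,"wx":0,"wy":0,"wz":0},{"gripper":0,"dx":0,"dy":0,"dz":0,"wx":0,"wy":0,"wz":0},{"gripper":0,"dx":0,"dy":0,"dz":-0.01,"wx":0,"wy":0,"wz":0},{"gripper":0,"dx":0,"dy":0,"dz":-0.018,"wx":0,"wy":0,"wz":0},{"gripper":0,"dx":0,"dy":0,"dz":-0.02,"wx":0,"wy":0,"wz":0}]' 25
```

```text
clock: 30.02
eef_pos: [515.9, -34.0, 111.6]
eef_rot: [3.141, 0.0, 1.802]
wrist_force: [0.8, -0.3, -2.0]
finger_gap: 12.3
finger_force: 25.0
clock: 30.43
eef_pos: [515.5, -34.5, 90.8]
eef_rot: [-3.14, -0.0, 1.801]
wrist_force: [-1.1, 0.8, -1.6]
finger_gap: 11.8
finger_force: 25.0
```

Now I'll lower the last few millimetres, release, lift clear and back off toward the robot for a check.

```bash

python3 -m inch '[{"gripper":0,"dx":-0.001,"dy":0.001,"dz":-0.002,"wx":0,"wy":0,"wz":0},{"gripper":0,"dx":-0.001,"dy":0.001,"dz":-0.003,"wx":0,"wy":0,"wz":0},{"gripper":0,"dx":-0.001,"dy":0.001,"dz":-0.003,"wx":0,"wy":0,"wz":0},{"gripper":0,"dx":-0.001,"dy":0.001,"dz":-0.003,"wx":0,"wy":0,"wz":0},{"gripper":0.45,"dx":-0.001,"dy":0.001,"dz":-0.003,"wx":0,"wy":0,"wz":0}]' 25
python3 -m inch '[{"gripper":0.45,"dx":0,"dy":0,"dz":0,"wx":0,"wy":0,"wz":0},{"gripper":0.45,"dx":0,"dy":0,"dz":0,"wx":0,"wy":0,"wz":0},{"gripper":0.45,"dx":0,"dy":0,"dz":0,"wx":0,"wy":0,"wz":0},{"gripper":0.45,"dx":0,"dy":0,"dz":0.02,"wx":0,"wy":0,"wz":0},{"gripper":0.45,"dx":0,"dy":0,"dz":0.05,"wx":0,"wy":0,"wz":0}]' 25
python3 -m inch '[{"gripper":0.45,"dx":0,"dy":-0.02,"dz":0.03,"wx":0,"wy":0,"wz":0},{"gripper":0.45,"dx":0,"dy":-0.05,"dz":0.06,"wx":0,"wy":0,"wz":0},{"gripper":0.45,"dx":0,"dy":-0.08,"dz":0.09,"wx":0,"wy":0,"wz":0},{"gripper":0.45,"dx":0,"dy":-0.11,"dz":0.12,"wx":0,"wy":0,"wz":0},{"gripper":0.45,"dx":0,"dy":-0.12,"dz":0.14,"wx":0,"wy":0,"wz":0}]' 
python3 -m inch '[{"gripper":0.45,"dx":0,"dy":0,"dz":0,"wx":0,"wy":0,"wz":0},{"gripper":0.45,"dx":0,"dy":0,"dz":0,"wx":0,"wy":0,"wz":0},{"gripper":0.45,"dx":0,"dy":0,"dz":0,"wx":0,"wy":0,"wz":0},{"gripper":0.45,"dx":0,"dy":0,"dz":0,"wx":0,"wy":0,"wz":0},{"gripper":0.45,"dx":0,"dy":0,"dz":0,"wx":0,"wy":0,"wz":0}]' 
python3 -c "
from h import *
im,P=cam('wrist'); s,Q=cam('side'); s=cv2.resize(s[140:290,100:320],None,fx=2,fy=2)
o=np.zeros((384+300,512,3),np.uint8); o[:384]=im; o[384:,:440]=s; cv2.imwrite('pics/end.png',o[:,:])
cv2.imwrite('pics/end.png',cv2.resize(o,None,fx=.87,fy=.87))"
```

```text
clock: 30.85
eef_pos: [515.2, -33.5, 89.3]
eef_rot: [3.141, 0.0, 1.801]
wrist_force: [-0.3, -0.3, -0.4]
finger_gap: 15.4
finger_force: 0.0
clock: 31.27
eef_pos: [513.6, -33.3, 137.4]
eef_rot: [-3.137, -0.002, 1.801]
wrist_force: [0.6, -0.2, 1.2]
finger_gap: 41.9
finger_force: 0.0
clock: 31.68
eef_pos: [514.8, -156.4, 281.7]
eef_rot: [3.14, 0.002, 1.799]
wrist_force: [-0.2, 0.2, -0.1]
finger_gap: 42.7
finger_force: 0.0
clock: 32.1
eef_pos: [514.8, -152.7, 277.9]
eef_rot: [-3.14, -0.001, 1.802]
wrist_force: [-0.3, -0.4, 0.1]
finger_gap: 41.9
finger_force: 0.0
```

View pics/end.png

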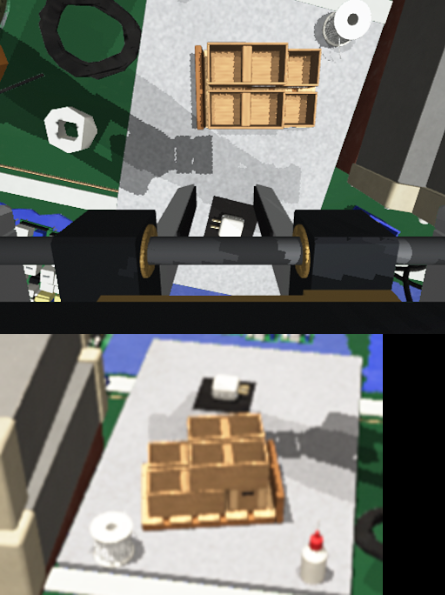

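The end views show the two upper cartons bridging the lower layer, square beside the end board. The wrist view has the stack at about (205–320, 42–130), with the lower cartons showing on the right. The charger is on the pad at (228,385) in the side view, and the spool and flux bottle stand as before. I'll hand it in.

```bash
python3 -c "
from cell import manip
print(manip.sign_off())"
```

```text
the job is handed in; nothing more can be done
None
```

The job is handed in at about 32 s: the charger lies on the pad and all five cartons are stacked on the pallet, three below and two lengthwise on top by the end board; I checked this in the final pictures but got no verdict back.

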